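Read the code of the top plate on a sloping rack, then slide it off the stack

ROBOT

A 7-joint arm with a two-finger parallel gripper is mounted at the origin on the work surface; the furniture and walls round the work are solid. World frame = base frame: x ahead of the robot, y to its left, z up, the work surface at z = 0. Lengths are in m, angles in rad, forces in N, time in s.
With the tool pointing down it reaches from about 0.4 to 0.875 m from the base axis. Payload 19.3 kg.
Tool frame: the origin (TCP) lies at the very end of the fingers, on their centre line; the grasp point (between the pads) lies 19 mm behind it; z points along the fingers, y is the direction in which the jaws open and shut (so a half turn about z gives the same grasp; the last joint's range is limited). The gripper opens to 85 mm and grips with 20 to 120 N. Pads are 22 mm wide; open, the fingers measure 114 mm over their backs; the gripper's body (76 mm by 85 mm) begins 54 mm behind the grasp point. The pads swing forward as they close: fully open they stand 13 mm farther back than shut.
Start: joints at [1.047, 0.521, -0.036, 1.599, 0.021, 1.021, -0.113], TCP at [0.274, -0.562, 0.208] pointing down, gripper open.
Joint ranges: [-2.91, 2.91], [-0.3, 2.13], [-1.5, 1.42], [0.17, 2.43], [-1.26, 4.41], [0.16, 1.93], [-2.52, 2.52]. Speed limits (rad/s): [1.89, 1.89, 2.39, 2.39, 3.01, 3.01, 3.01].

INTERFACE

Orientations are given as [roll, pitch, yaw] about the fixed x, y, z axes, in that order (R = Rz(yaw) Ry(pitch) Rx(roll)).
In Python, from workcell import telemetry, imaging, ticket gives the robot as it stands.
- The arm moves only by the tool carry_out, never from a script. Its argument "series" is a list of rows, each a list of 7 numbers: the shift along the tool's x, y, z in m, then the turn, a rotation vector about the tool's x, y, z in rad, then the closure in counts, from 0 (fully open) to 255 (shut). In form: [[tx, ty, tz, ax, ay, az, jaw], ...]. A call has 1 to 10 rows; each row is the pose to reach, as a shift and turn from the pose commanded when the call began, along the tool's axes at that moment; what a row does not reach only later rows make up. A row lasts 1/8 s, in which the tool goes at most 62.5 mm and 10.7 degrees, less where a joint would pass 70% of its speed; a pose out of reach is approached as far as the arm can. A call with a gripper value outside its range is refused whole. The fingers move at their own pace and stop on an object; "force" is the grip in N (left out, the last holds). Time passes only in rows, so rows that repeat a pose let the fingers close. It gives the time, the measured TCP pose, the force and the opening at its end, in the units of the state.
- telemetry.observe(): the state, without advancing time (a new reading comes with each control period).
- imaging.grab_frame(name): name is "scene" or "top" or "wrist"; returns (picture, depth): 480x640x3 uint8, blue, green, red; 480x640 float32, m along the optical axis (not along the pixel's ray), 0 where there is no reading.
- imaging.camera_info(name): a dict with "mtx" (3x3 intrinsics, pixels), "dist_coeffs" ([k1, k2, p1, p2, k3] as OpenCV has them; the pictures are not rectified), "extrinsics" (4x4, takes a point from camera to world coordinates); the wrist camera has in their place "hand_eye" (4x4, takes a point from camera to tool coordinates, whose origin is the TCP and whose axes are the flange's). Camera axes: x right, y down, z forward; pixel columns grow to the right and rows downward; lengths in m; the calibration is good to about 2 mm. A picture is of the moment at which its call begins: read the wrist's pose just before it. camera_info takes no time and is no camera call.
- ticket.job_done(): hands the job in, once; it reports no verdict.
The state is a dict: "clock": time; "qpos": joint angles; "qd": joint speeds; "joint_efforts": joint torques, N m; "position": TCP position; "tool_rot": TCP orientation; "force": force on the tool from outside, world axes, zero at the start; "moment": the same for the moment, N m; "grip_width": finger opening in m.
Only numpy, scipy, OpenCV 4.12 (cv2) and the standard library are available. Lean on these libraries where they do the work, as an engineer would, in place of code of your own. Each camera call takes 0.05 s, during which the arm holds its last target.

TASK

Book in the top plate of the stack on the sloping rack: take the hand-held code reader out of its stand, put its nose squarely on the plate's small dot code, press gently until the sprung nose is half way in, keep it there still for a good second, and set the reader back upright in its stand. Then slide that plate sideways off the stack, without lifting it, along the ledge onto the raised empty bay until it lies flat against the end stop, and let go of it. Leave the plates below in their well and do not disturb the other things on the table.

Things in the scene. Friction and masses are not known exactly. Their poses are not given: they have to be found in the camera images.
- rack_bed: Bed of a grey steel rack fixed to the table, 204 mm wide (y), 96 mm long (x), sloping up away from the robot at 0.56 rad. Origin at mid-width on its floor, 47 mm above the table; x points up the slope, y level to the left, z square out of the bed, leaning to the robot. A ledge runs along the whole low side: face at x = -40 mm, top at z = 22 mm. No wall on the high side.
- well_floor (a point): Middle of the floor of the rack's left bay, a well that holds the stack: bed x = 0, y = +52, z = 0 mm; 84 mm wide in y (+10 to +94 mm). On its left only a low wall (bed y = 95.5 to 101.5 mm, top at z = 12 mm), nothing beyond it. On its right the step up to the deck.
- deck_home (a point): Where the middle of the slid plate's underside belongs, on the rack's right bay: an empty raised deck, bed y = -104 to +10 mm, surface at z = 14 mm. This point is at bed x = 0, y = -54, z = 14 mm. The end stop's face is at bed y = -94 mm, its top at z = 26 mm.
- plate_top: Top plate of the stack: aluminium motor adapter plate, 80 x 80 x 8 mm, 30 mm bore, four small corner holes and a dark dot code; about 0.16 kg, loose. Origin at the centre of its underside, z out of its upper face, x up the slope. At the start it lies on the two others, its underside at bed z = 16 mm (2 mm above the deck), its low edge on the ledge.
- plate_top_code (a point): Centre of the 12 mm square dot code on the upper face of the top plate: 27.5 mm from the plate's middle towards its upper edge (plate x = 27.5, y = 0, z = 8 mm). Any turn of the reader about its own axis will do.
- plate_middle: The like plate just under the top one (origin at the centre of its underside, at bed z = 8 mm); it stays in the well, where the step to the deck holds it on the right.
- plate_bottom: The like plate at the bottom of the stack, on the well floor (origin at the centre of its underside); it stays there.
- reader: Hand-held code reader, about 0.26 kg, loose, upright in its stand, nose down. Origin at the tip of the nose when out; z along its axis to the rear end at 157 mm. Grip: block 38 mm (x) by 30 mm (y), z = 64 to 156 mm, to be held across its y sides. Collar of radius 20.5 mm at z = 50 to 56 mm, barrel of radius 12.5 mm at z = 12 to 50 mm, below it the nose, radius 8 to 10.5 mm.
- nose (a joint): How far the reader's sprung nose is pushed in, m: 0 out, 0.004 fully in. Its spring needs about 2 N to start and 3 N more for each mm: half way in (2 mm) takes 8 N, fully in takes 14 N.
- nose_tip (a point): Middle of the flat end face (16 mm across) of the nose; it moves with the nose.
- stand: Black charging stand, fixed to the table: round foot of radius 40 mm, 11 mm high, with an upright cup, outer radius 22.5 mm, bore radius 16 mm, open at the top at z = 64 mm. Origin at the centre of its underside, z up. Home, the reader's collar rests on the cup's rim, the reader's origin 14 mm above the stand's, on its axis (3.5 mm of play).
- gearhead_a: Bystander: black gearhead with a yellow shaft cap, 80 x 61 x 60 mm; origin at its underside. It stands on the side of the rack where the reader's stand is not.
- gearhead_b: Bystander: a like gearhead, behind and to the left of the rack; origin at its underside.
- glue_bottle: Bystander: white adhesive bottle with a red cap, 59 x 58 x 154 mm, behind and to the right of the rack; origin at its underside.
- notes: Bystander: yellow note pad, 77 x 76 x 10 mm, lying between robot and rack; origin at its underside.
Mind the look-alikes: they are no part of the job. What is shaped like the reader but blue, orange or yellow is not meant.

How it is judged:
By the outcome, as a careful person would: the job done as asked, in the order asked, and still so for the second after the job is handed in, with the robot touching nothing.
It also fails if it takes over 69 s, if anything falls off the work surface, if the arm or the gripper's body presses on something with over 40 N, if the wrist force passes 120 N, or if a joint passes its speed limit or range.

## Working session

There is one attempt and no reset: what is moved stays moved. The work goes in short steps, Python scripts to look and compute and a tool call to move; the robot and the scene stay as the last step left them, time stands still between calls to the robot, and variables do not carry over. Pictures are saved under pics/ and viewed, and the job is handed in when it is done.

Besides the shell and the picture viewer there is one more tool, called after "Request:" as name(argument=value, ...), one argument or row to a line, values as JSON. carry_out: Moves the arm, as the interface text tells. Its arguments: {"type":"object","properties":{"series":{"type":"array"},"force":{"type":"number"}},"required":["series"]}

```bash
ls; mkdir -p pics; python3 - <<'E'
from workcell import telemetry, imaging
import cv2
s=telemetry.observe();print(s)
for n in("scene","top","wrist"):
    p,d=imaging.grab_frame(n);cv2.imwrite(f"pics/{n}0.png",p)
    import numpy as np
    np.save(f"{n}0.npy",d)
    print(n,imaging.camera_info(n))
E
```

```text
pics
{'clock': 0.0, 'qpos': array([ 1.04680961,  0.52200285, -0.03632011,  1.5999734 ,  0.02121886,
        1.02105645, -0.11278826]), 'qd': array([ 0.00018589,  0.00199882,  0.00049883, -0.00064514, -0.00012841,
        0.0002036 ,  0.00112964]), 'joint_efforts': array([-1.76423114e-04, -9.27102757e+01,  1.98024720e+00, -3.69935632e+01,
        1.79134874e-02,  8.18618399e-03, -4.34278388e-05]), 'position': array([ 0.27379672, -0.561469  ,  0.20744516]), 'tool_rot': array([-3.14054212e+00,  9.23942965e-05,  4.53791448e-01]), 'force': array([-0.32980293, -0.21107017,  0.32985348]), 'moment': array([ 0.03196484, -0.02173602, -0.02854736]), 'grip_width': 0.08563032080142666}
scene {'mtx': array([[543.65381245,   0.        , 315.39416919],
       [  0.        , 543.65381245, 246.564115  ],
       [  0.        ,   0.        ,   1.        ]]), 'dist_coeffs': array([-0.14960907,  0.        ,  0.        ,  0.        ,  0.        ]), 'extrinsics': array([[-0.74884311, -0.39830011,  0.52970843, -0.07584111],
       [-0.66256437,  0.43114021, -0.61247577,  0.78387931],
       [ 0.01557056, -0.
[... 527 characters left out ...]
0.99286879,  1.06255467],
       [ 0.        ,  0.        ,  0.        ,  1.        ]])}
wrist {'mtx': array([[374.85642783,   0.        , 322.90545906],
       [  0.        , 374.85642783, 239.65979605],
       [  0.        ,   0.        ,   1.        ]]), 'dist_coeffs': array([-0.07727008,  0.        ,  0.        ,  0.        ,  0.        ]), 'hand_eye': array([[ 3.35111306e-04, -9.48654617e-01, -3.16313620e-01,
         8.12077095e-02],
       [ 9.99999751e-01,  5.14510569e-04, -4.83639004e-04,
         2.70901207e-04],
       [ 6.21553075e-04, -3.16313379e-01,  9.48654552e-01,
        -1.64859112e-01],
       [ 0.00000000e+00,  0.00000000e+00,  0.00000000e+00,
         1.00000000e+00]])}
```

View pics/scene0.png

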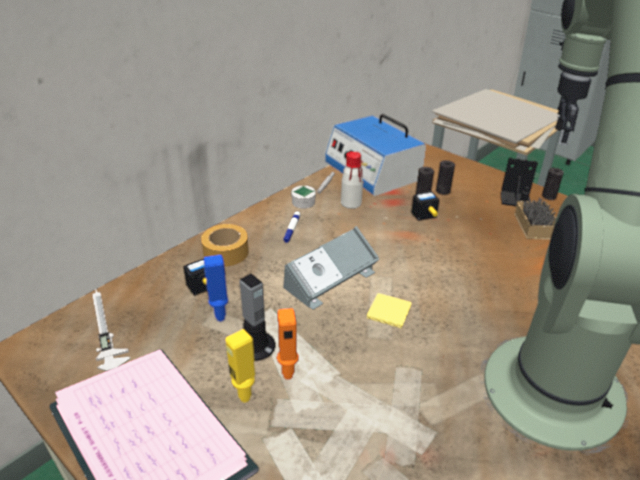

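View pics/top0.png

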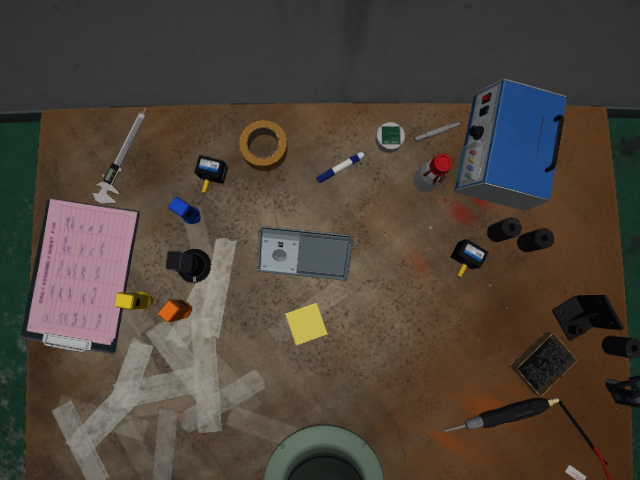

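View pics/wrist0.png

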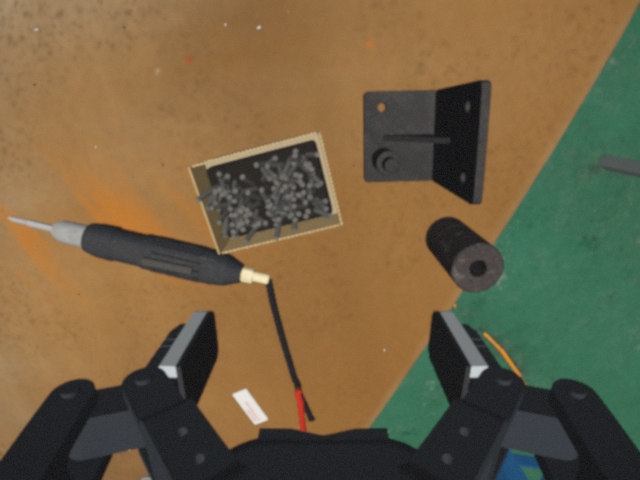

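Candidates shaped like the reader: grey/black one in the black stand (scene ~(253,310), top ~(190,264)), blue (215,285), orange (288,340), yellow (240,365). The grey/black one is meant, since it isn't coloured and it stands in the black stand. I'll confirm that in a crop.

```bash
cat > h.py <<'E'
import numpy as np, cv2
from scipy.spatial.transform import Rotation as R
from workcell import telemetry, imaging
def Rt(e): return R.from_euler('xyz',e).as_matrix()
def cam(name,state=None):
    c=imaging.camera_info(name)
    if name=='wrist':
        T=np.eye(4);T[:3,:3]=Rt(state['tool_rot']);T[:3,3]=state['position']
        E=T@c['hand_eye']
    else: E=c['extrinsics']
    return c['mtx'],c['dist_coeffs'],E
def rays(uv,C):
    K,D,E=C
    n=cv2.undistortPoints(np.asarray(uv,float).reshape(-1,1,2),K,D).reshape(-1,2)
    d=np.c_[n,np.ones(len(n))]
    return E[:3,3],d@E[:3,:3].T   # unit optical depth
def plane(uv,C,p0,n):
    o,d=rays(uv,C); t=((np.asarray(p0)-o)@n)/(d@n); return o+d*t[:,None]
def onz(uv,C,z): return plane(uv,C,[0,0,z],np.array([0,0,1.]))
def cloud(d,C,m):
    v,u=np.nonzero(m&(d>0)); o,r=rays(np.c_[u,v],C); return o+r*d[v,u][:,None]
def proj(P,C):
    K,D,E=C; Ei=np.linalg.inv(E); 
    return cv2.projectPoints(np.asarray(P,float).reshape(-1,1,3),cv2.Rodrigues(Ei[:3,:3])[0],Ei[:3,3],K,D)[0].reshape(-1,2)
E
python3 - <<'E'
from h import *
t=cv2.imread('pics/top0.png');s=cv2.imread('pics/scene0.png')
a=cv2.resize(t[220:290,160:360],None,fx=4,fy=4,interpolation=cv2.INTER_CUBIC)
b=cv2.resize(s[225:385,190:390],None,fx=4,fy=4,interpolation=cv2.INTER_CUBIC)[:,:800]
b=cv2.resize(b,(740,592));cv2.imwrite('pics/ct.png',a);cv2.imwrite('pics/cs.png',b)
# local depth noise & heights
C=cam('top');d=np.load('top0.npy')
for uv in [(190,264),(180,262),(200,264),(270,245),(300,255),(340,255),(207,250),(340,300),(230,230)]:
    o,r=rays([uv],C); print(uv,(o+r*d[uv[1],uv[0]])[0].round(4))
E
```

```text
(190, 264) [0.4968 0.2823 0.0889]
(180, 262) [0.4957 0.2836 0.1622]
(200, 264) [0.5001 0.2722 0.0401]
(270, 245) [0.5371 0.1113 0.0781]
(300, 255) [0.5163 0.0467 0.0579]
(340, 255) [ 0.5145 -0.0411  0.0663]
(207, 250) [ 5.358e-01  2.655e-01 -2.000e-04]
(340, 300) [ 0.4159 -0.0438  0.0012]
(230, 230) [ 0.5826  0.2119 -0.0007]
```

View pics/ct.png

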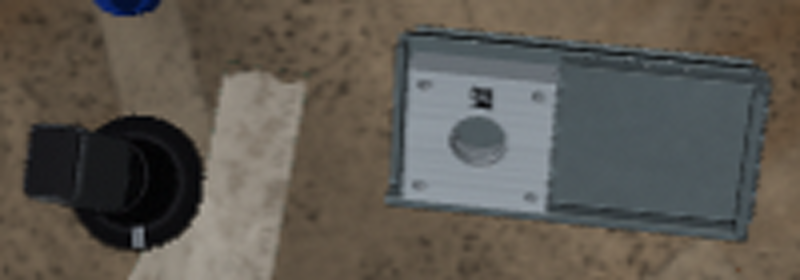

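View pics/cs.png

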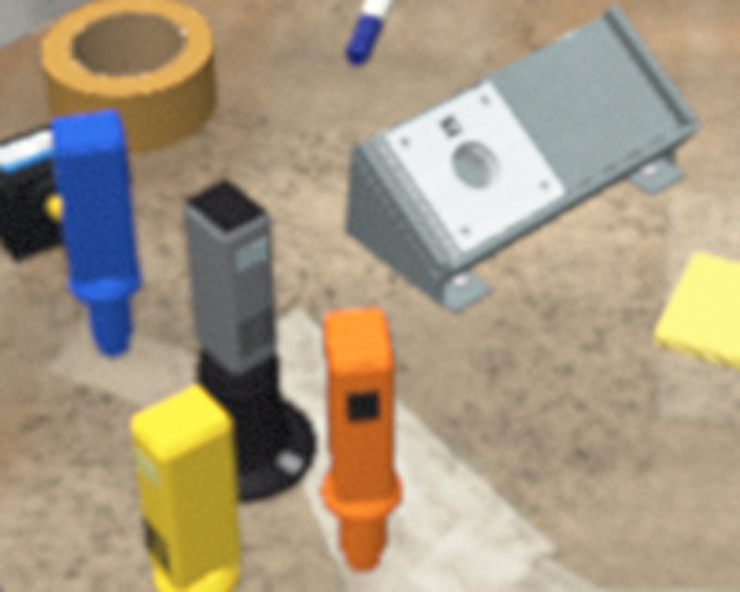

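The crop confirms it: the grey reader with the black cap stands in the round black stand. Now coarse poses.

```bash
python3 - <<'E'
from h import *
S=cam('scene');T=cam('top')
c=np.array([(187,203),(222,180),(270,207),(232,232)])/3.7+[190,225]
print('scene top face',onz(c,S,.171).round(4))
c=np.array([(30,124),(86,126),(82,205),(25,199)])/4+[160,220]
print('top cam top face',onz(c[[0,3]],T,.171).round(4))
P=onz(c,T,.171);print(P.round(4),P.mean(0))
# stand foot: dark mask top cam
# foot circle in top crop: center (137,182) r 65/4
print('foot', onz([[160+135/4,220+182/4]],T,.011))
# rack plane from depth
d=np.load('top0.npy')
m=np.zeros(d.shape,bool);m[240:268,304:342]=1
Q=cloud(d,T,m);c0=Q.mean(0);n=np.linalg.svd(Q-c0)[2][2];n*=np.sign(n[2]);print('deck',c0,n,'slope',np.arccos(n[2]),'yaw',np.arctan2(-n[1],-n[0]),np.abs((Q-c0)@n).mean())
m[:]=0;m[248:268,264:272]=1
Q=cloud(d,T,m);print('plate offs',((Q-c0)@n).mean())
E
```

```text
scene top face [[0.5115 0.3068 0.171 ]
 [0.5121 0.2833 0.171 ]
 [0.48   0.2817 0.171 ]
 [0.4798 0.3069 0.171 ]]
top cam top face [[0.517  0.3066 0.171 ]
 [0.48   0.3082 0.171 ]]
[[0.517  0.3066 0.171 ]
 [0.5157 0.2786 0.171 ]
 [0.4768 0.2798 0.171 ]
 [0.48   0.3082 0.171 ]] [0.49734907 0.29330642 0.171     ]
foot [[0.49892627 0.29350833 0.011     ]]
deck [ 0.5184485  -0.00279349  0.06322268] [-0.53364794  0.06031975  0.84355284] slope 0.566931549821081 yaw -0.11255511902437779 0.0013102262198542807
plate offs 0.0098842751502139
```

```bash
cat >> h.py <<'E'
def bedR(yaw,sl=0.56):
    return R.from_euler('z',yaw).as_matrix()@R.from_euler('y',-sl).as_matrix()
def goto(p,M,s=None):
    """row (shift, rotvec) from the currently measured pose to tool pose p,M"""
    s=s or telemetry.observe(); A=Rt(s['tool_rot'])
    return np.r_[A.T@(np.asarray(p)-s['position']),R.from_matrix(A.T@M).as_rotvec()].round(4)
E
python3 - <<'E'
from h import *
T=cam('top');S=cam('scene')
B=bedR(-.104);n=B[:,2]
# bore centre from two views
us=np.array([[475/3.7+190,163/3.7+225]]);ut=np.array([[160+478/4,220+140/4]])
o1,d1=rays(us,S);o2,d2=rays(ut,T)
A=np.c_[d1[0],-d2[0]];k=np.linalg.lstsq(A,o2-o1,rcond=None)[0]
p1=o1+k[0]*d1[0];p2=o2+k[1]*d2[0];print(p1,p2,B)
pc=(p1+p2)/2
M=np.c_[B[:,0],-B[:,1],-B[:,2]]
print(pc, goto(pc+.1*n,M))
s=telemetry.observe()
print(goto([.40,-.12,.33],M))
E
```

```text
[0.51440483 0.09026762 0.06825542] [0.5159192  0.09134771 0.06845665] [[ 0.84267728  0.10381262 -0.52831613]
 [-0.08795578  0.99459687  0.05514383]
 [ 0.5311862   0.          0.84725511]]
[0.51516201 0.09080767 0.06835603] [ 0.4578 -0.5086  0.0549 -0.1569  0.5455  0.5427]
[ 0.3069 -0.3417 -0.1222 -0.1569  0.5455  0.5427]
```

Request:
carry_out(
  series=[
    [0,0,-0.06,0,0,0,0],
    [0.1,-0.1,-0.12,-0.05,0.15,0.15,0],
    [0.2,-0.22,-0.122,-0.1,0.3,0.3,0],
    [0.307,-0.342,-0.122,-0.157,0.5455,0.543,0],
    [0.307,-0.342,-0.122,-0.157,0.5455,0.543,0],
    [0.307,-0.342,-0.122,-0.157,0.5455,0.543,0],
    [0.458,-0.509,0.055,-0.157,0.5455,0.543,0],
    [0.458,-0.509,0.055,-0.157,0.5455,0.543,0],
    [0.458,-0.509,0.055,-0.157,0.5455,0.543,0],
    [0.458,-0.509,0.055,-0.157,0.5455,0.543,0],
  ],
)

```text
clock: 1.4
position: [0.4039, -0.126, 0.2633]
tool_rot: [3.135, -0.568, -0.095]
force: [-0.2, -0.7, -0.4]
grip_width: 0.0852
```

```bash
python3 - <<'E'
from h import *
B=bedR(-.104);n=B[:,2];M=np.c_[B[:,0],-B[:,1],-n]
print(goto(np.array([.5152,.0908,.0684])+.1*n,M),telemetry.observe()['qd'].round(2))
E
```

```text
[-0.028  -0.2275  0.1114  0.0014 -0.0085  0.0074] [ 1.36 -0.08 -1.65  0.02 -0.39 -0.14  0.03]
```

Request:
carry_out(
  series=[
    [-0.014,-0.12,0.05,0,0,0,0],
    [-0.028,-0.227,0.111,0,0,0,0],
    [-0.028,-0.227,0.111,0,0,0,0],
    [-0.028,-0.227,0.111,0,0,0,0],
    [-0.028,-0.227,0.111,0,0,0,0],
    [-0.028,-0.227,0.111,0,0,0,0],
  ],
)

```text
clock: 2.15
position: [0.4408, 0.0104, 0.2425]
tool_rot: [-3.13, -0.577, -0.102]
force: [-1.0, 21.0, -7.0]
grip_width: 0.0853
```

```bash
python3 - <<'E'
from h import *
s=telemetry.observe();p,d=imaging.grab_frame('wrist');cv2.imwrite('pics/w1.png',p);np.save('w1.npy',d)
import pickle;pickle.dump(s,open('w1.pkl','wb'))
print(s['clock'],s['position'],s['qd'].round(3))
E
```

```text
2.15 [0.44077437 0.01042641 0.24247641] [-0.675 -0.349 -0.049 -0.008  0.561 -0.15  -1.533]
```

View pics/w1.png

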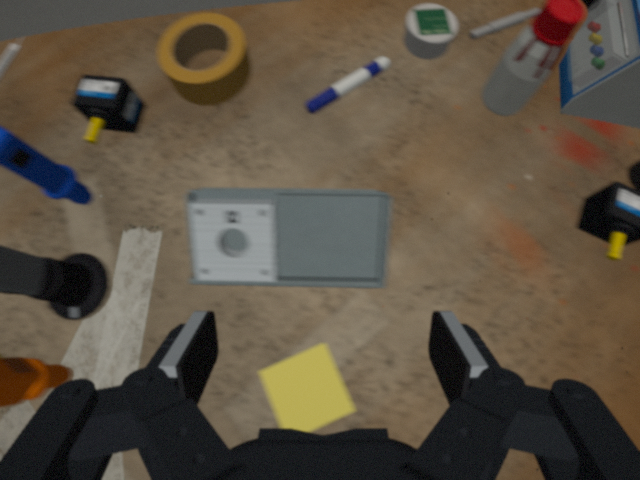

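The tool is still settling. The rack (190–390, 187–287) and plate (235,242) are in view. I'll check the joints.

```bash
python3 - <<'E'
from h import *
B=bedR(-.104);n=B[:,2];M=np.c_[B[:,0],-B[:,1],-n]
s=telemetry.observe();print(s['clock'],s['qpos'].round(2),s['qd'].round(2),s['force'],s['position'])
print(goto(np.array([.5152,.0908,.0684])+.1*n,M))
E
```

```text
2.2 [ 1.34 -0.13 -1.49  2.43  0.09  0.16 -1.95] [ 0.05  0.02  0.01  0.01 -0.12  0.02  0.3 ] [-0.38203299  2.1009182   0.1021992 ] [0.44111976 0.01167255 0.24317777]
[-0.039  -0.0854  0.0831 -0.0109 -0.0185 -0.001 ]
```

Request:
carry_out(
  series=[
    [0,0,0,0,0,0,0],
    [0,0,0,0,0,0,0],
  ],
)

```text
clock: 2.45
position: [0.4403, 0.0096, 0.2422]
tool_rot: [-3.133, -0.576, -0.098]
force: [-0.7, 0.2, -0.2]
grip_width: 0.0855
```

```bash
python3 - <<'E'
from h import *
B=bedR(-.104);n=B[:,2];M=np.c_[B[:,0],-B[:,1],-n]
s=telemetry.observe();print(s['clock'],s['qpos'].round(2),s['qd'].round(2),s['force'],s['position'],s['tool_rot'])
print(goto(np.array([.5152,.0908,.0684])+.1*n,M))
E
```

```text
2.45 [ 1.35 -0.13 -1.49  2.43  0.09  0.16 -1.93] [ 0.01  0.01 -0.    0.    0.   -0.   -0.01] [-0.70774781  0.15631256 -0.17149939] [0.44030302 0.00961638 0.2422007 ] [-3.13315864 -0.57555977 -0.09822512]
[-0.0372 -0.0877  0.0828 -0.0115 -0.0155  0.0049]
```

```bash
python3 - <<'E'
from h import *
import itertools
Z=lambda a:R.from_euler('z',a).as_matrix();Y=lambda a:R.from_euler('y',a).as_matrix()
q=[np.array([ 1.04680961,  0.52200285, -0.03632011,  1.5999734 ,  0.02121886, 1.02105645, -0.11278826])]
e=[[-3.14054212e+00,  9.23942965e-05,  4.53791448e-01]]
s=telemetry.observe();q.append(s['qpos']);e.append(s['tool_rot'])
from scipy.optimize import least_squares
best=[]
for sg in itertools.product([1,-1],repeat=7):
    def f(c):
        r=[]
        for a,b in zip(q,e):
            a=a*sg
            M=Z(a[0]+c[0])@Y(a[1])@Z(a[2]+0)@Y(a[3])@Z(a[4]+0)@Y(a[5])@Z(a[6]+c[1])
            r.append(R.from_matrix(M.T@Rt(b)).as_rotvec())
        return np.ravel(r)
    for c0 in itertools.product([0,1.57,3.1,-1.57],repeat=2):
        o=least_squares(f,c0);best.append((o.cost,sg,o.x.round(3)))
best.sort(key=lambda x:x[0])
for b in best[:8]:print(b)
print(q[1])
E
```

```text
(np.float64(1.2614710742195141e-17), (-1, 1, -1, 1, -1, 1, -1), array([0.   , 1.571]))
(np.float64(1.261471078260035e-17), (-1, -1, -1, -1, -1, -1, -1), array([-3.142, -1.571]))
(np.float64(1.2614710790295974e-17), (-1, -1, -1, -1, -1, -1, -1), array([-3.142, -1.571]))
(np.float64(1.2614710847959364e-17), (-1, 1, -1, 1, -1, 1, -1), array([0.   , 1.571]))
(np.float64(1.2614710978686074e-17), (-1, 1, -1, 1, -1, 1, -1), array([6.283, 1.571]))
(np.float64(1.2614711012059303e-17), (-1, -1, -1, -1, -1, -1, -1), array([ 3.142, -1.571]))
(np.float64(1.2614711079781761e-17), (-1, 1, -1, 1, -1, 1, -1), array([0.   , 1.571]))
(np.float64(1.2614711173195464e-17), (-1, -1, -1, -1, -1, -1, -1), array([ 3.142, -1.571]))
[ 1.34679785 -0.13065461 -1.49445067  2.43183293  0.08668831  0.16165898
 -1.93252488]
```

```bash
cat >> h.py <<'E'
import pickle,os
def log():
    s=telemetry.observe()
    L=pickle.load(open('log.pkl','rb')) if os.path.exists('log.pkl') else []
    L.append(s);pickle.dump(L,open('log.pkl','wb'));return s
MD=lambda yaw=0.:np.c_[[np.cos(yaw),np.sin(yaw),0],[np.sin(yaw),-np.cos(yaw),0],[0,0,-1]]
E
python3 - <<'E'
from h import *
s=log()
print(goto([.50,-.35,.33],MD(0)))
print(goto([.55,-.05,.33],MD(0)))
E
```

```text
[ 0.1272  0.3518 -0.0251  0.0201 -0.5755 -0.0931]
[ 0.1443  0.0485 -0.0115  0.0201 -0.5755 -0.0931]
```

Request:
carry_out(
  series=[
    [0.06,0.05,-0.01,0,-0.2,-0.03,0],
    [0.1,0.1,-0.02,0,-0.4,-0.06,0],
    [0.127,0.16,-0.025,0.02,-0.575,-0.093,0],
    [0.127,0.22,-0.025,0.02,-0.575,-0.093,0],
    [0.127,0.28,-0.025,0.02,-0.575,-0.093,0],
    [0.127,0.28,-0.025,0.02,-0.575,-0.093,0],
  ],
)

```text
clock: 3.2
position: [0.5054, -0.2476, 0.3254]
tool_rot: [-3.138, 0.001, 0.001]
force: [0.6, 0.4, 0.3]
grip_width: 0.0857
```

```bash
python3 - <<'E'
from h import *
s=log();print(s['clock'],s['qpos'].round(2),s['qd'].round(2),s['position'],s['tool_rot'])
Z=lambda a:R.from_euler('z',a).as_matrix();Y=lambda a:R.from_euler('y',a).as_matrix()
L=pickle.load(open('log.pkl','rb'))
D=[(np.array([ 1.04680961,  0.52200285, -0.03632011,  1.5999734 ,  0.02121886, 1.02105645, -0.11278826]),np.array([ 0.27379672, -0.561469  ,  0.20744516]))]+[(x['qpos'],x['position']) for x in L]
A=[];b=[]
for q,p in D:
    q=q*[-1,1,-1,1,-1,1,-1]
    F2=Z(q[0])@Y(q[1]);F4=F2@Z(q[2])@Y(q[3]);F6=F4@Z(q[4])@Y(q[5])
    row=np.c_[[0,0,1],F2[:,2],F4[:,2],F6[:,2]]
    A.append(row);b.append(p)
A=np.vstack(A);b=np.concatenate(b)
x,r,rk,sv=np.linalg.lstsq(A,b,rcond=None);print(x,rk,sv,(A@x-b).round(4))
E
```

```text
3.2 [ 1.14  0.54 -1.19  1.57  0.5   1.38 -1.67] [ 0.45  0.29  0.16 -0.6   0.22  0.34  0.81] [ 0.50539242 -0.24762268  0.32539544] [-3.13770433e+00  1.05617001e-03  1.26441106e-03]
[0.26671046 0.58703523 0.38655768 0.37171935] 4 [3.04341391 1.53628454 0.48916136 0.3717294 ] [ 0.0493  0.0305 -0.0059  0.002   0.0482  0.0065 -0.0015  0.0122 -0.0006]
```

Request:
carry_out(
  series=[
    [0,0.06,0,0,0,0.1,0],
    [-0.03,0.12,0,0,0,0.2,0],
    [-0.06,0.18,0,0,0,0.2,0],
    [-0.06,0.18,0,0,0,0.2,0],
  ],
)

```text
clock: 3.7
position: [0.4417, -0.4304, 0.3248]
tool_rot: [-3.14, 0.001, -0.207]
force: [1.0, 0.2, -0.7]
grip_width: 0.085
```

```bash
cat > fit.py <<'E'
from h import *
Z=lambda a:R.from_euler('z',a).as_matrix();Y=lambda a:R.from_euler('y',a).as_matrix()
def cols(q):
    q=q*np.array([-1,1,-1,1,-1,1,-1])
    F1=Z(q[0]);F2=F1@Y(q[1]);F3=F2@Z(q[2]);F4=F3@Y(q[3]);F5=F4@Z(q[4]);F6=F5@Y(q[5])
    return np.c_[[0,0,1],F2[:,2],F4[:,2],F6[:,2],F1[:,1],F3[:,1],F5[:,1],F3[:,0],F4[:,0]]
def data():
    L=pickle.load(open('log.pkl','rb'))
    return [(np.array([ 1.04680961,  0.52200285, -0.03632011,  1.5999734 ,  0.02121886, 1.02105645, -0.11278826]),np.array([ 0.27379672, -0.561469  ,  0.20744516]))]+[(x['qpos'],x['position']) for x in L]
if __name__=='__main__':
    s=log();print(s['clock'],s['qpos'].round(2),s['qd'].round(2),s['position'],s['tool_rot'])
    D=data();A=np.vstack([cols(q) for q,p in D]);b=np.concatenate([p for q,p in D])
    for sel in ([0,1,2,3,4,5,6],[0,1,2,3,7,8],list(range(9))):
        x,r,rk,sv=np.linalg.lstsq(A[:,sel],b,rcond=None);print(sel,x.round(4),sv[-1].round(3),np.abs(A[:,sel]@x-b).max().round(4))
E
python3 fit.py
```

```text
3.7 [ 1.34  0.61 -1.1   1.43  0.54  1.43 -1.53] [ 0.02  0.01 -0.04 -0.02 -0.    0.01  0.08] [ 0.44170077 -0.43035183  0.32476151] [-3.13954323e+00  9.94924873e-04 -2.06707590e-01]
[0, 1, 2, 3, 4, 5, 6] [ 3.203e-01  5.297e-01  4.207e-01  3.512e-01 -2.130e-02 -3.750e-02
 -4.000e-04] 0.263 0.0
[0, 1, 2, 3, 7, 8] [ 0.5067  0.7271  0.503   0.6338 -0.1309  0.1191] 0.097 0.0451
[0, 1, 2, 3, 4, 5, 6, 7, 8] [ 3.203e-01  5.297e-01  4.207e-01  3.512e-01 -2.130e-02 -3.750e-02
 -4.000e-04 -0.000e+00  0.000e+00] 0.056 0.0
```

```bash
cat > kin.py <<'E'
from fit import *
PX=np.array([.3203,.5297,.4207,.3512,-.0213,-.0375,-.0004])
LO=np.array([-2.91,-.3,-1.5,.17,-1.26,.16,-2.52]);HI=np.array([2.91,2.13,1.42,2.43,4.41,1.93,2.52])
def fk(q):
    p=cols(q)[:,:7]@PX
    a=q*np.array([-1,1,-1,1,-1,1,-1])
    return p,Z(a[0])@Y(a[1])@Z(a[2])@Y(a[3])@Z(a[4])@Y(a[5])@Z(a[6]+np.pi/2)
def err(q,p,M):
    P,N=fk(q);return np.r_[p-P,R.from_matrix(M@N.T).as_rotvec()]
def jac(q):
    P,N=fk(q);J=np.zeros((6,7))
    for i in range(7):
        d=q.copy();d[i]+=1e-6;P2,N2=fk(d);J[:,i]=np.r_[P2-P,R.from_matrix(N2@N.T).as_rotvec()]/1e-6
    return J
def track(q,p,M,n=30,k0=0,rest=None):
    q=q.copy();P0,N0=fk(q);rv=R.from_matrix(M@N0.T).as_rotvec()
    for i in range(n):
        t=(i+1)/n;pt=P0+(p-P0)*t;Mt=R.from_rotvec(rv*t).as_matrix()@N0
        for _ in range(4):
            J=jac(q);Ji=np.linalg.pinv(J);dq=Ji@err(q,pt,Mt)
            if k0: dq+=k0*(np.eye(7)-Ji@J)@(rest-q)
            q=np.clip(q+dq,LO,HI)
    return q
E
python3 - <<'E'
from kin import *
L=pickle.load(open('log.pkl','rb'))
L=[(x['qpos'],x['position'],Rt(x['tool_rot'])) for x in L]
for a,b in((0,1),(1,2)):
    print(L[a][0].round(2),'->',L[b][0].round(2),'pinv',track(L[a][0],L[b][1],L[b][2]).round(2))
q0=data()[0][0]
m=track(q0,np.array([.39,-.12,.33]),L[0][2]);print('start->mid',m.round(2))
print(track(m,L[0][1],L[0][2]).round(2), track(q0,L[0][1],L[0][2]).round(2))
E
```

```text
[ 1.35 -0.13 -1.49  2.43  0.09  0.16 -1.93] -> [ 1.14  0.54 -1.19  1.57  0.5   1.38 -1.67] pinv [ 1.09  0.5  -1.08  1.57  0.44  1.35 -1.61]
[ 1.14  0.54 -1.19  1.57  0.5   1.38 -1.67] -> [ 1.34  0.61 -1.1   1.43  0.54  1.43 -1.53] pinv [ 1.34  0.61 -1.1   1.43  0.54  1.43 -1.53]
start->mid [ 0.83 -0.28 -0.46  2.35 -0.54  0.54 -0.92]
[ 1.41 -0.17 -1.5   2.43 -0.26  0.16 -1.58] [ 0.85 -0.05 -1.1   2.43  0.67  0.23 -2.52]
```

```bash
cat >> kin.py <<'E'
def tilt(yaw,t):  # tool down at yaw, then leaning: t>0 tool top leans to robot (tool z gets +x)
    return R.from_euler('z',yaw).as_matrix()@R.from_euler('y',-t).as_matrix()@MD(0)
def chain(q,seq,show=True):
    for p,M in seq:
        q=track(q,np.array(p),M,20);e=err(q,np.array(p),M)
        if show:print(np.round(p,3),q.round(2),'err',np.linalg.norm(e[:3]).round(4),np.linalg.norm(e[3:]).round(3),'margin',np.minimum(q-LO,HI-q).min().round(2))
    return q
E
python3 - <<'E'
from kin import *
L=pickle.load(open('log.pkl','rb'));q=L[-1]['qpos']
for th in (.3,.45):
  for via in ([],[([.6,-.2,.4],tilt(0,0))],[([.75,-.15,.35],tilt(0,0))],[([.45,-.43,.45],tilt(.9,0)),([.7,-.15,.35],tilt(0.6,0))]):
    print(th,len(via))
    B=bedR(-.104)
    ax=np.array([.538,.088,.083]);n=B[:,2]
    Mp=tilt(-.104,.56-th);gp=ax+.125*n  # grasp point
    Ms=tilt(0,-th);gs=np.array([.497,.294,.139]);o=.019
    h=np.array([0,0,.12])
    q2=chain(q,via+[(gs+o*Ms[:,2]+h,Ms),(gs+o*Ms[:,2],Ms),(gs+o*Ms[:,2]+h,Ms),(gp+.1*n+o*Mp[:,2],Mp),(gp+o*Mp[:,2],Mp),(gp+.1*n+o*Mp[:,2],Mp),(gs+o*Ms[:,2]+h,Ms),(gs+o*Ms[:,2],Ms)])
E
```

```text
0.3 0
[0.491 0.294 0.241] [ 0.03  0.75 -1.01  1.43  0.39  1.47 -2.52] err 0.0 0.03 margin 0.0
[0.491 0.294 0.121] [-0.04  0.84 -0.86  1.54  0.41  1.24 -2.52] err 0.0 0.004 margin 0.0
[0.491 0.294 0.241] [-0.02  0.71 -0.91  1.44  0.32  1.44 -2.49] err 0.0 0.0 margin 0.03
[0.424 0.1   0.255] [ 0.45  0.08 -0.97  2.16  0.32  0.74 -2.4 ] err 0.0 0.0 margin 0.12
[0.477 0.094 0.171] [-0.    0.27 -0.48  2.19  0.52  0.55 -2.52] err 0.0 0.028 margin 0.0
[0.424 0.1   0.255] [ 0.06  0.05 -0.56  2.18  0.26  0.72 -2.35] err 0.0 0.0 margin 0.17
[0.491 0.294 0.241] [-0.18  0.63 -0.6   1.45  0.15  1.39 -2.34] err 0.0 0.0 margin 0.18
[0.491 0.294 0.121] [-0.19  0.75 -0.57  1.55  0.21  1.17 -2.36] err 0.0 0.0 margin 0.16
0.3 1
[ 0.6 -0.2  0.4] [ 0.86  0.6  -1.13  1.25  0.54  1.6  -1.75] err 0.0 0.0 margin 0.33
[0.491 0.294 0.241] [ 0.03  0.75 -1.02  1.43  0.39  1.47 -2.52] err 0.0 0.031 margin 0.0
[0.491 0.294 0.121] [-0.04  0.84 -0.86  1.54  0.41  1.24 -2.52] err 0.0 0.004 margin 0.0
[0.491 0.294 0.241] [-0.02  0.71 -0.91  1.44  0.32  1.44 -2.49] err 0.0 0.0 margin 0.03
[0.424 0.1   0.255] [ 0.45  0.0
[... 4598 characters left out ...]
9 0.294 0.242] [ 0.02  0.84 -1.02  1.32  0.34  1.61 -2.52] err 0.0 0.006 margin 0.0
[0.489 0.294 0.122] [ 0.    0.96 -0.95  1.42  0.41  1.42 -2.52] err 0.0 0.001 margin 0.0
[0.489 0.294 0.242] [ 0.01  0.84 -1.    1.32  0.33  1.61 -2.52] err 0.0 0.0 margin 0.0
[0.421 0.1   0.255] [ 0.6   0.22 -1.15  2.06  0.34  0.93 -2.4 ] err 0.0 0.0 margin 0.12
[0.474 0.095 0.17 ] [ 0.35  0.41 -0.88  2.06  0.54  0.79 -2.52] err 0.0 0.011 margin 0.0
[0.421 0.1   0.255] [ 0.5   0.19 -1.01  2.06  0.28  0.91 -2.34] err 0.0 0.0 margin 0.18
[0.489 0.294 0.242] [-0.02  0.81 -0.92  1.33  0.28  1.59 -2.47] err 0.0 0.0 margin 0.05
[0.489 0.294 0.122] [-0.03  0.93 -0.88  1.42  0.36  1.4  -2.48] err 0.0 0.0 margin 0.04
```

```bash
cat >> kin.py <<'E'
PI=np.pi
def tl(yaw,t): return tilt(yaw,t)@R.from_euler('z',PI).as_matrix()  # camera on robot side
E
python3 - <<'E'
from kin import *
L=pickle.load(open('log.pkl','rb'));q=L[-1]['qpos']
B=bedR(-.104);n=B[:,2];ax=np.array([.538,.088,.083])
for th in (.25,.35,.45):
    print(th)
    Mp=tl(-.104,.56-th);gp=ax+.125*n
    Ms=tl(0,-th);gs=np.array([.497,.294,.139]);o=.019;h=np.array([0,0,.12])
    q2=chain(q,[([.52,-.3,.35],tilt(1.,0)),([.58,-.1,.35],tilt(2,0)),([.52,.1,.3],tl(-.1,0)),(gs+o*Ms[:,2]+h,Ms),(gs+o*Ms[:,2],Ms),(gs+o*Ms[:,2]+h,Ms),(gp+.1*n+o*Mp[:,2],Mp),(gp+o*Mp[:,2],Mp),(gp+.1*n+o*Mp[:,2],Mp),(gs+o*Ms[:,2]+h,Ms),(gs+o*Ms[:,2],Ms),(gs+o*Ms[:,2]+h,Ms)])
    # push poses
    c=np.array([.515,.091,.068]) 
    for nm,M in (('lean .5 two-finger',None),('t=.3',tilt(PI/2-.104,0))):
        print(nm)
        if M is None:
            f=.5;zt=-(np.cos(f)*n+np.sin(f)*B[:,1]);x=np.cross(B[:,0],zt);M=np.c_[x,B[:,0],zt]  # y=bed x
            if 0: pass
        else:
            zt=R.from_rotvec(B[:,1]*.26).apply(-n);y=np.cross(zt,B[:,1]);M=np.c_[np.cross(y,zt),y,zt]
        s=c-.005*n+.055*B[:,1];e=s-.106*B[:,1]
        print(M.round(2))
        chain(q2,[(s+.1*n,M),(s,M),(e,M),(e+.1*n,M)])
E
```

```text
0.25
[ 0.52 -0.3   0.35] [ 1.21  0.69 -1.38  1.43  0.67  1.56 -0.69] err 0.0 0.0 margin 0.12
[ 0.58 -0.1   0.35] [ 0.9   0.74 -1.5   1.46  0.74  1.61 -0.11] err 0.0009 0.002 margin 0.0
[0.52 0.1  0.3 ] [ 0.65  0.68 -1.5   1.69  0.69  1.44  0.52] err 0.0015 0.003 margin 0.0
[0.492 0.294 0.241] [ 0.15  0.89 -1.35  1.46  0.64  1.56  0.39] err 0.0 0.0 margin 0.15
[0.492 0.294 0.121] [ 0.13  1.02 -1.27  1.57  0.75  1.39  0.35] err 0.0 0.0 margin 0.23
[0.492 0.294 0.241] [ 0.15  0.89 -1.35  1.46  0.64  1.56  0.39] err 0.0 0.0 margin 0.15
[0.425 0.1   0.256] [ 0.91  0.19 -1.5   2.19  0.57  0.78  0.5 ] err 0.0097 0.021 margin 0.0
[0.478 0.094 0.171] [ 0.52  0.43 -1.17  2.2   0.96  0.74  0.17] err 0.0 0.0 margin 0.23
[0.425 0.1   0.256] [ 0.9   0.18 -1.5   2.19  0.56  0.77  0.51] err 0.0015 0.003 margin 0.0
[0.492 0.294 0.241] [ 0.1   0.8  -1.19  1.47  0.52  1.49  0.48] err 0.0 0.0 margin 0.31
[0.492 0.294 0.121] [ 0.08  0.93 -1.11  1.58  0.63  1.3   0.44] err 0.0 0.0 margin 0.39
[0.492 0.294 0.241] [ 0.1   0.8  -1.19  1.47  0.52  1.49  0.48] err 0.0 0.0 margin 0.31
lean .5 two-finger
[[ 0.34
[... 3989 characters left out ...]
0.0 margin 0.33
[0.523 0.145 0.064] [-0.46  0.76 -0.5   2.04  1.24  1.16 -2.12] err 0.0 0.0 margin 0.39
[0.512 0.04  0.064] [-0.33  0.7  -0.45  2.22  1.39  1.05 -2.18] err 0.0 0.0 margin 0.21
[0.46  0.046 0.148] [-0.35  0.48 -0.54  2.29  1.18  1.08 -2.05] err 0.0 0.0 margin 0.14
t=.3
[[ 0.1   0.95  0.29]
 [ 0.99 -0.1  -0.03]
 [ 0.    0.3  -0.96]]
[0.471 0.151 0.148] [-0.04  0.34 -0.63  2.21  0.8   0.56 -1.39] err 0.0 0.0 margin 0.22
[0.523 0.145 0.064] [-0.13  0.55 -0.46  2.16  1.1   0.45 -1.61] err 0.0 0.0 margin 0.27
[0.512 0.04  0.064] [ 0.05  0.51 -0.4   2.25  1.17  0.33 -1.48] err 0.0 0.0 margin 0.17
[0.46  0.046 0.148] [ 0.23  0.28 -0.64  2.3   0.75  0.45 -1.13] err 0.0 0.0 margin 0.13
```

```bash
python3 - <<'E'
from kin import *
L=pickle.load(open('log.pkl','rb'));q=L[-1]['qpos']
B=bedR(-.104);n=B[:,2];ax=np.array([.538,.088,.083]);th=.35
Mp=tl(-.104,.56-th);gp=ax+.125*n
Ms=tl(0,-th);gs=np.array([.497,.294,.139]);o=.019;h=np.array([0,0,.12])
for nm,pre in {'hi':[([.45,-.3,.5],tilt(.3,0)),([.5,.1,.5],tilt(1.5,0)),([.5,.25,.45],tl(0,0))],
  'far':[([.7,-.2,.3],tilt(.3,0)),([.75,.1,.3],tilt(1.3,0)),([.6,.3,.3],tl(0,0))],
  'farlo':[([.8,-.2,.4],tilt(0,-.4)),([.7,.1,.4],tilt(.8,-.4)),([.7,.3,.35],tilt(1.6,-.4)),([.55,.3,.3],tl(0,-.35))],
  'lean':[([.6,-.2,.4],tilt(0.,-.5)),([.55,.2,.35],tilt(.5,-.5)),([.5,.29,.3],tilt(1.6,-.5))]}.items():
    print(nm);q2=chain(q,pre+[(gs+o*Ms[:,2]+h,Ms)])
E
```

```text
hi
[ 0.45 -0.3   0.5 ] [ 1.31  0.44 -1.31  1.27  0.43  1.73 -1.17] err 0.0 0.0 margin 0.19
[0.5 0.1 0.5] [ 0.66  0.45 -1.5   1.35  0.46  1.74 -0.82] err 0.0 0.0 margin 0.0
[0.5  0.25 0.45] [ 0.3   0.6  -1.5   1.34  0.6   1.72  0.48] err 0.0012 0.003 margin 0.0
[0.49  0.294 0.241] [ 0.13  0.94 -1.34  1.39  0.59  1.64  0.42] err 0.0 0.0 margin 0.16
far
[ 0.7 -0.2  0.3] [ 0.7   0.82 -1.09  1.12  0.71  1.56 -1.5 ] err 0.0 0.0 margin 0.37
[0.75 0.1  0.3 ] [ 0.28  0.92 -1.22  1.01  0.85  1.66 -0.92] err 0.0 0.0 margin 0.27
[0.6 0.3 0.3] [ 0.14  0.93 -1.5   1.31  0.93  1.68  0.39] err 0.0019 0.004 margin 0.0
[0.49  0.294 0.241] [ 0.16  1.04 -1.5   1.39  0.7   1.72  0.32] err 0.0 0.0 margin 0.0
farlo
[ 0.8 -0.2  0.4] [ 0.18  1.23  0.87  0.17 -0.75  1.93 -1.34] err 0.1467 0.274 margin 0.0
[0.7 0.1 0.4] [-0.52  0.95  0.85  0.6  -0.38  1.93 -0.75] err 0.0384 0.109 margin 0.0
[0.7  0.3  0.35] [-0.86  0.94  0.76  0.73 -0.21  1.75 -0.31] err 0.0 0.0 margin 0.18
[0.55 0.3  0.3 ] [-0.63  0.67  0.24  1.18 -0.29  1.63  1.19] err 0.0 0.0 margin 0.3
[0.49  0.294 0.241] [-0.67  0.61  0.22  1.44 -0.29  1.43  1.19] err 0.0 0.0 margin 0.5
lean
[ 0.6 -0.2  0.4] [ 0.34  0.81 -0.47  0.71  0.35  1.93 -1.52] err 0.0865 0.247 margin 0.0
[0.55 0.2  0.35] [-0.18  0.73 -0.59  1.03  0.29  1.93 -1.77] err 0.0119 0.034 margin 0.0
[0.5  0.29 0.3 ] [-0.37  0.67 -0.8   1.37  0.68  1.76 -1.17] err 0.0 0.0 margin 0.17
[0.49  0.294 0.241] [ 0.13  0.93 -1.32  1.39  0.57  1.63  0.43] err 0.0 0.0 margin 0.18
```

```bash
python3 - <<'E'
from kin import *
L=pickle.load(open('log.pkl','rb'));q=L[-1]['qpos']
B=bedR(-.104);n=B[:,2];ax=np.array([.538,.088,.083]);th=.35
Ms=tl(0,-th);gs=np.array([.497,.294,.139]);o=.019;h=np.array([0,0,.12])
for X in(.78,.82,.86):
  for t in (0.,-.15):
   for zz in (.3,.4):
    pre=[([X,-.15,zz],tilt(0,t)),([.75,.1,zz],tilt(.8,t)),([.65,.25,.35],tilt(1.6,t))]
    q2=chain(q,pre,False);q3=chain(q,pre[:1],False);q4=chain(q2,[(gs+o*Ms[:,2]+h,Ms)],False)
    print(X,t,zz,q3.round(2),np.linalg.norm(err(q3,np.array(pre[0][0]),pre[0][1])).round(3),q2[2].round(2),q4.round(2))
E
```

```text
0.78 0.0 0.3 [ 0.47  0.91 -0.99  0.86  0.72  1.64 -1.78] 0.0 -1.31 [ 0.16  1.04 -1.5   1.39  0.7   1.72  0.32]
0.78 0.0 0.4 [ 0.39  0.88 -0.98  0.61  0.73  1.85 -1.7 ] 0.0 -1.3 [ 0.16  1.04 -1.5   1.39  0.7   1.72  0.32]
0.78 -0.15 0.3 [ 0.35  1.   -0.93  0.59  0.74  1.88 -1.7 ] 0.0 -1.22 [ 0.16  1.04 -1.5   1.39  0.7   1.72  0.32]
0.78 -0.15 0.4 [ 0.15  1.03 -0.73  0.17  0.7   1.93 -1.49] 0.217 -1.0 [ 0.15  0.99 -1.42  1.39  0.64  1.68  0.37]
0.82 0.0 0.3 [ 0.38  0.98 -0.95  0.66  0.75  1.72 -1.72] 0.0 -1.31 [ 0.16  1.04 -1.5   1.39  0.7   1.72  0.32]
0.82 0.0 0.4 [ 0.25  0.98 -0.91  0.31  0.79  1.93 -1.59] 0.03 -1.27 [ 0.16  1.04 -1.5   1.39  0.7   1.72  0.32]
0.82 -0.15 0.3 [ 0.2   1.12 -0.85  0.23  0.78  1.93 -1.55] 0.09 -1.18 [ 0.16  1.04 -1.5   1.39  0.7   1.72  0.32]
0.82 -0.15 0.4 [ 0.11  1.08 -0.55  0.17  0.56  1.93 -1.43] 0.188 -0.87 [ 0.13  0.92 -1.3   1.39  0.56  1.62  0.44]
0.86 0.0 0.3 [ 0.26  1.08 -0.91  0.37  0.8   1.82 -1.61] 0.0 -1.3 [ 0.16  1.04 -1.5   1.39  0.7   1.72  0.32]
0.86 0.0 0.4 [ 0.1   1.1  -0.74  0.17  0.75  1.93 -1.41] 0.198 -1.15 [ 0.16  1.03 -1.49  1.39  0.7   1.72  0.33]
0.86 -0.15 0.3 [ 0.13  1.17 -0.68  0.17  0.67  1.93 -1.45] 0.108 -1.03 [ 0.15  1.   -1.45  1.39  0.66  1.69  0.36]
0.86 -0.15 0.4 [-0.18  1.62 -0.25  0.17  0.52  1.93 -1.16] 0.938 -0.62 [ 0.05  0.81 -1.07  1.4   0.41  1.54  0.57]
```

```bash
python3 - <<'E'
from kin import *
for p,y in(([.52,-.3,.35],.4),([.55,-.2,.35],.9),([.58,-.1,.35],1.4)): print(goto(p,tilt(y,0)))
E
```

```text
[ 4.990e-02 -1.437e-01 -2.500e-02 -2.300e-03  3.000e-04 -6.067e-01]
[ 5.8700e-02 -2.4770e-01 -2.4800e-02 -2.4000e-03 -2.0000e-04 -1.1067e+00]
[ 6.7500e-02 -3.5180e-01 -2.4600e-02 -2.4000e-03 -9.0000e-04 -1.6067e+00]
```

Request:
carry_out(
  series=[
    [0.02,-0.05,-0.01,0,0,-0.18,0],
    [0.035,-0.1,-0.02,0,0,-0.36,0],
    [0.05,-0.144,-0.025,0,0,-0.54,0],
    [0.053,-0.18,-0.025,0,0,-0.72,0],
    [0.056,-0.21,-0.025,0,0,-0.9,0],
    [0.059,-0.25,-0.025,0,0,-1.08,0],
    [0.062,-0.29,-0.025,0,0,-1.26,0],
    [0.065,-0.33,-0.025,0,0,-1.44,0],
    [0.0675,-0.352,-0.025,0,0,-1.607,0],
  ],
)

```text
clock: 4.82
position: [0.5812, -0.0921, 0.3512]
tool_rot: [-3.141, -0.002, 1.415]
force: [0.2, -0.8, -0.3]
grip_width: 0.0858
```

```bash
python3 - <<'E'
from kin import *
s=telemetry.observe();print(s['qpos'].round(2),s['position'],s['tool_rot'],s['qd'].round(2))
for p,y in(([.56,0,.32],2.1),([.51,.08,.28],PI-.104)): print(goto(p,tilt(y,0)))
print(chain(s['qpos'],[([.56,0,.32],tilt(2.1,0)),([.51,.08,.28],tilt(PI-.104,0))]))
E
```

```text
[ 0.88  0.69 -1.43  1.46  0.68  1.57 -0.67] [ 0.58121379 -0.0920711   0.35121652] [-3.14147803e+00 -1.73563197e-03  1.41534952e+00] [-0.3   0.12 -0.1  -0.07  0.13  0.1   0.97]
[ 8.760e-02 -3.520e-02  3.140e-02  5.000e-04 -1.700e-03 -6.847e-01]
[ 1.5880e-01 -9.7000e-02  7.1500e-02  1.3000e-03 -1.4000e-03 -1.6222e+00]
[0.56 0.   0.32] [ 0.78  0.72 -1.5   1.58  0.72  1.52 -0.21] err 0.0011 0.002 margin 0.0
[0.51 0.08 0.28] [ 0.7   0.69 -1.5   1.75  0.7   1.39  0.53] err 0.002 0.004 margin 0.0
[ 0.69880101  0.68607735 -1.5         1.74916571  0.6976986   1.39097842
  0.53213094]
```

Request:
carry_out(
  series=[
    [0.02,-0.01,0.01,0,0,-0.18,0],
    [0.045,-0.015,0.02,0,0,-0.36,0],
    [0.07,-0.025,0.025,0,0,-0.54,0],
    [0.09,-0.035,0.03,0,0,-0.72,0],
    [0.105,-0.05,0.04,0,0,-0.9,0],
    [0.12,-0.065,0.05,0,0,-1.08,0],
    [0.14,-0.08,0.06,0,0,-1.26,0],
    [0.15,-0.09,0.07,0,0,-1.44,0],
    [0.159,-0.097,0.0715,0,0,-1.622,0],
    [0.159,-0.097,0.0715,0,0,-1.622,0],
  ],
)

```text
clock: 6.08
position: [0.5111, 0.0789, 0.2798]
tool_rot: [3.141, -0.0, 3.03]
force: [0.6, -0.7, 0.1]
grip_width: 0.0854
```

Request:
carry_out(
  series=[
    [0,0,0,0,0,0,0],
    [0,0,0,0,0,0,0],
  ],
)

```text
clock: 6.32
position: [0.5118, 0.078, 0.28]
tool_rot: [3.141, 0.001, 3.025]
force: [-0.5, 0.7, -0.8]
grip_width: 0.0853
```

```bash
python3 - <<'E'
from kin import *
s=telemetry.observe();p,d=imaging.grab_frame('wrist');cv2.imwrite('pics/w2.png',p);np.save('w2.npy',d)
pickle.dump(s,open('w2.pkl','wb'))
print(s['clock'],s['qpos'].round(2),s['position'],s['tool_rot'],s['qd'].round(3))
E
```

```text
6.325 [ 0.7   0.67 -1.48  1.75  0.68  1.37  0.54] [0.51182926 0.07798552 0.2799874 ] [3.14101154e+00 6.84951847e-04 3.02545649e+00] [-0.001 -0.002 -0.     0.003  0.002 -0.001  0.011]
```

View pics/w2.png

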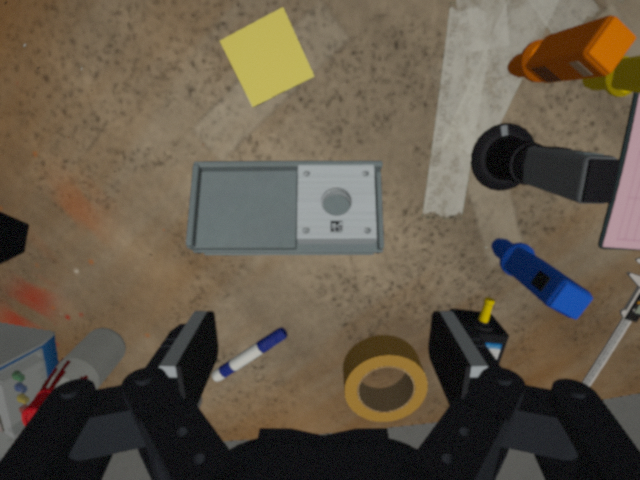

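The wrist view shows the rack (190–382,160–253), the plate with bore at (336,201) and code at (336,226), and the reader and stand at the right (500–610,155–190). Now enlarged crop and measurement.

```bash
python3 - <<'E'
from kin import *
p=cv2.imread('pics/w2.png');x0,y0=180,150
cv2.imwrite('pics/w2c.png',cv2.resize(p[150:262,180:392],None,fx=3.75,fy=3.75,interpolation=cv2.INTER_CUBIC))
g=cv2.cvtColor(p,cv2.COLOR_BGR2GRAY)
print(g[195:208:3,300:376:4])
# plate bright mask
m=(g>165).astype(np.uint8)*255;roi=np.zeros_like(m);roi[155:258,285:390]=255;m&=roi
cs,h=cv2.findContours(m,cv2.RETR_CCOMP,cv2.CHAIN_APPROX_NONE)
for c,hh in zip(cs,h[0]):
    a=cv2.contourArea(c)
    if a>8:
        M=cv2.moments(c);print(a,round(M['m10']/M['m00'],2),round(M['m01']/M['m00'],2),'hole' if hh[3]>=0 else 'outer',cv2.minAreaRect(c))
E
```

```text
[[164 164 163 162 162 160 136 122 119 119 113 120 106 160 162 162 160 162
  163]
 [161 161 161 161 161 152 124 113 110 114 111 109 109 152 160 163 161 163
  163]
 [162 160 161 160 160 153 113 114 112 113 112 113 101 150 162 162 162 162
  163]
 [166 164 164 165 162 158 113 115 112 111 113 112 108 155 164 163 164 164
  164]
 [164 165 164 161 164 164 116 112 113 112 112 112 114 160 165 164 164 165
  165]]
```

View pics/w2c.png

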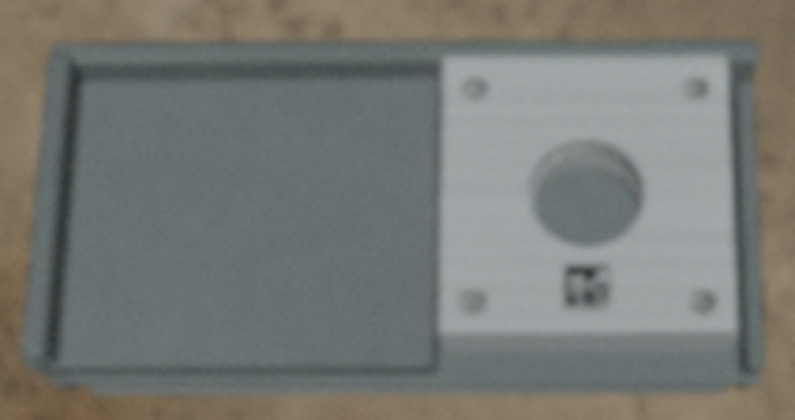

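```bash
python3 - <<'E'
from kin import *
s=pickle.load(open('w2.pkl','rb'));C=cam('wrist',s);d=np.load('w2.npy')
p=cv2.imread('pics/w2.png');g=cv2.cvtColor(p,cv2.COLOR_BGR2GRAY)
m=(g>139).astype(np.uint8)*255;roi=np.zeros_like(m);roi[158:242,294:381]=255;m&=roi
cs,h=cv2.findContours(m,cv2.RETR_CCOMP,cv2.CHAIN_APPROX_NONE)
for c,hh in zip(cs,h[0]):
    a=cv2.contourArea(c)
    if a>8: M=cv2.moments(c);print(a,round(M['m10']/M['m00'],2),round(M['m01']/M['m00'],2),hh[3]>=0,cv2.minAreaRect(c))
# depth plane on plate
mm=np.zeros(d.shape,bool);mm[168:183,302:372]=1;mm[215:235,302:325]=1;mm[215:235,348:372]=1
Q=cloud(d,C,mm);c0=np.median(Q,0);c0=Q.mean(0);n=np.linalg.svd(Q-c0)[2][2];n*=np.sign(n[2])
print('plate plane',c0,n,np.arccos(n[2]),np.arctan2(-n[1],-n[0]),((Q-c0)@n).std())
mm[:]=0;mm[175:240,205:290]=1
Q2=cloud(d,C,mm);c2=Q2.mean(0);n2=np.linalg.svd(Q2-c2)[2][2];n2*=np.sign(n2[2])
print('deck plane',c2,n2,np.arccos(n2[2]),np.arctan2(-n2[1],-n2[0]),((Q2-c2)@n2).std())
T=cam('top');dt=np.load('top0.npy');mm=np.zeros(d.shape,bool);mm[248:270,264:272]=1
for yaw in(-.1,-.104,-.11):
    B=bedR(yaw);print(yaw,'h wrist',(c0@B[:,2]).round(4),'deck',(c2@B[:,2]).round(4))
px=np.array([(475,88),(697,88),(703,301),(473,301),(586,286),(587,192),(441,57),(728,57),(737,332),(440,330)])/3.75+[180,150]-.37
B=bedR(-.104)
P=plane(px,C,c0,B[:,2]);print(P.round(4));print(((P-P[5])@B*1000).round(1))
E
```

```text
5545.0 335.92 201.75 False ((336.0, 201.5), (73.0, 78.0), 90.0)
36.5 367.47 230.31 True ((367.25, 230.25), (6.363960266113281, 7.071067810058594), 45.0)
40.0 305.98 230.15 True ((306.0000305175781, 230.00003051757812), (7.071067810058594, 7.071067810058594), 45.0)
168.5 335.65 225.81 True ((336.0, 226.0), (14.0, 14.0), 0.0)
714.0 336.32 201.27 True ((336.5, 201.5), (31.0, 29.0), 0.0)
31.0 365.78 173.0 True ((366.0, 173.0), (6.0, 6.0), 90.0)
30.5 306.74 172.83 True ((306.7500305175781, 172.75001525878906), (6.363960266113281, 5.656853675842285), 45.0)
plate plane [0.51380801 0.09208884 0.06444217] [-0.52323551  0.05971219  0.85009356] 0.5546334101306419 -0.11362947675915835 0.0025348198399169964
deck plane [ 0.51321699 -0.00292633  0.05957615] [-0.52937762  0.05877265  0.8463481 ] 0.561705199757581 -0.11056935798492329 0.0007491811084305069
-0.1 h wrist -0.2121 deck -0.2209
-0.104 h wrist -0.2118 deck -0.2208
-0.11 h wrist -0.2113 deck -0.2207
[[0.4869 0.0634 0.0495]
 [0.494  0.1253 0.0499]
 [0.5461 0.1191 0.0828]
 [0.539  0.0575 0.0824]
 [0.539  0.0882 0.0804]
 [0.5164 0.0913 0.0661]
 [0.4778 0.0547 0.0444]
 [0.4871 0.1352 0.045 ]
 [0.5543 0.1271 0.0874]
 [0.5448 0.0479 0.0866]]
[[-31.2 -30.8  -0. ]
 [-30.5  31.5   0. ]
 [ 31.4  30.7  -0. ]
 [ 30.6 -31.3  -0. ]
 [ 26.8  -0.8  -0. ]
 [  0.    0.    0. ]
 [-40.8 -40.4  -0. ]
 [-39.9  40.6  -0. ]
 [ 40.1  39.5  -0. ]
 [ 38.6 -40.2  -0. ]]
```

```bash
python3 - <<'E'
from kin import *
s=pickle.load(open('w2.pkl','rb'));C=cam('wrist',s)
B=bedR(-.114)
pc=onz([[336.49,201.5]],C,.0673)[0];cd=plane([[335.65,225.81]],C,pc,B[:,2])[0]
hx=plane([[367.47,230.31],[305.98,230.15],[306.74,172.83],[365.78,173.]],C,pc,B[:,2])
print('plate c',pc,'code',cd,'ideal code',pc+.0275*B[:,0]);print(((hx-pc)@B*1000).round(1))
O=pc-B@[0,.052,.024];print('bed O if y=52',O)
np.savez('bed.npz',pc=pc,cd=cd,B=B)
q=telemetry.observe()['qpos'];th=.35
Ms=tl(0,-th);gs=np.array([.497,.294,.139])+.019*Ms[:,2]+[0,0,.12]
print(goto(gs,Ms));chain(q,[(gs,Ms),(gs-[0,0,.12],Ms)])
E
```

```text
plate c [0.51691826 0.09156093 0.0673    ] code [0.53862821 0.08792712 0.08108185] ideal code [0.54006654 0.08891054 0.08190762]
[[ 30.7  30.9  -0. ]
 [ 30.4 -31.1  -0. ]
 [-31.9 -30.9  -0. ]
 [-31.6  31.2  -0. ]]
bed O if y=52 [0.52366881 0.03844828 0.04696588]
[ 0.046   0.212   0.0389  0.0207  0.3503 -0.1142]
[0.49  0.294 0.241] [ 0.13  0.93 -1.31  1.39  0.57  1.63  0.43] err 0.0 0.0 margin 0.19
[0.49  0.294 0.121] [ 0.12  1.05 -1.24  1.5   0.68  1.46  0.41] err 0.0 0.0 margin 0.26
```

Request:
carry_out(
  series=[
    [0,0.05,0,0,0.1,-0.03,0],
    [0.01,0.1,0,0.005,0.2,-0.06,0],
    [0.03,0.16,0.02,0.01,0.3,-0.09,0],
    [0.046,0.212,0.039,0.02,0.35,-0.114,0],
    [0.046,0.212,0.039,0.02,0.35,-0.114,0],
    [0.046,0.212,0.039,0.02,0.35,-0.114,0],
    [0.046,0.212,0.039,0.02,0.35,-0.114,0],
  ],
)

```text
clock: 7.25
position: [0.4907, 0.2931, 0.2415]
tool_rot: [3.141, -0.349, 3.141]
force: [-0.4, -0.6, -0.3]
grip_width: 0.0856
```

```bash
python3 - <<'E'
from kin import *
s=telemetry.observe();p,d=imaging.grab_frame('wrist');cv2.imwrite('pics/w3.png',p);np.save('w3.npy',d)
pickle.dump(s,open('w3.pkl','wb'))
print(s['clock'],s['qpos'].round(2),s['position'],s['tool_rot'],s['qd'].round(3))
E
```

```text
7.25 [ 0.13  0.92 -1.31  1.39  0.57  1.62  0.44] [0.49067063 0.29306533 0.24145924] [ 3.14142547 -0.34851977  3.14118198] [ 0.006 -0.004 -0.     0.001 -0.001  0.     0.001]
```

View pics/w3.png

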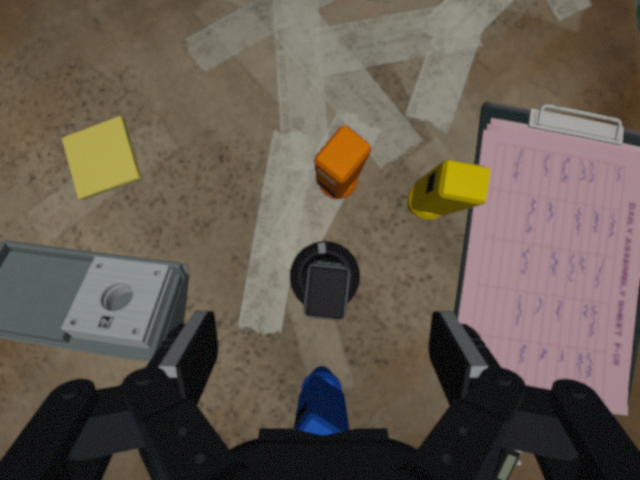

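```bash
python3 - <<'E'
from kin import *
p=cv2.imread('pics/w3.png')
c=cv2.resize(p[230:330,275:375],None,fx=6,fy=6,interpolation=cv2.INTER_CUBIC);c=cv2.convertScaleAbs(c,alpha=1.8,beta=0);cv2.imwrite('pics/w3c.png',c)
E
```

```text
(no output)
```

View pics/w3c.png

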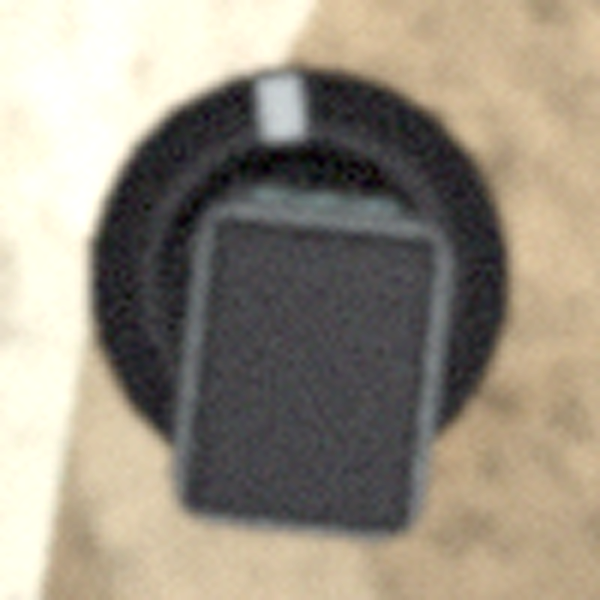

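```bash
python3 - <<'E'
from kin import *
s=pickle.load(open('w3.pkl','rb'));C=cam('wrist',s);d=np.load('w3.npy')
px=np.array([(205,208),(453,232),(420,532),(178,517)])/6+[275,230]-.4
P=onz(px,C,.171);print(P.round(4),P.mean(0).round(4))
for a,b in((0,3),(1,2),(0,1),(3,2)): v=P[b]-P[a];print(np.linalg.norm(v).round(4),np.arctan2(v[1],v[0]).round(3))
print('depth top',cloud(d,C,np.pad(np.ones((20,20),bool),((285,175),(318,302)))).mean(0))
f=cv2.fitEllipse(np.array([(92,270),(105,195),(165,110),(300,67),(420,110),(490,190),(508,275),(490,370),(455,425),(110,375)],np.float32));print(f)
print('foot',onz([np.array(f[0])/6+[275,230]-.4],C,.009))
T=cam('top')
print('blue', onz([(183,208)],T,.16))
E
```

```text
[[0.4807 0.2834 0.171 ]
 [0.4834 0.3113 0.171 ]
 [0.5171 0.3076 0.171 ]
 [0.5154 0.2803 0.171 ]] [0.4991 0.2956 0.171 ]
0.0349 -0.087
0.0339 -0.11
0.028 1.474
0.0273 1.508
depth top [0.50110896 0.29603576 0.17050017]
((298.6468200683594, 280.2720947265625), (418.3966369628906, 429.394775390625), 161.4359130859375)
foot [[0.50051627 0.29472387 0.009     ]]
blue [[0.60495371 0.28054946 0.16      ]]
```

```bash
python3 - <<'E'
from kin import *
M=tl(-.09,-.35);g=np.array([.500,.2952,.139])+.019*M[:,2]
print(g,goto(g+[0,0,.03],M),goto(g,M))
chain(telemetry.observe()['qpos'],[(g,M)])
E
```

```text
[0.49351131 0.29578556 0.12115192] [-0.0335  0.0028  0.084  -0.0305  0.0016  0.0841] [-0.0437  0.0028  0.1121 -0.0305  0.0016  0.0841]
[0.494 0.296 0.121] [ 0.13  1.04 -1.23  1.5   0.65  1.42  0.35] err 0.0 0.0 margin 0.27
```

Request:
carry_out(
  series=[
    [-0.015,0.0015,0.04,-0.015,0,0.042,0],
    [-0.0335,0.0028,0.084,-0.0305,0.0016,0.084,0],
    [-0.0437,0.0028,0.112,-0.0305,0.0016,0.084,0],
    [-0.0437,0.0028,0.112,-0.0305,0.0016,0.084,0],
    [-0.0437,0.0028,0.112,-0.0305,0.0016,0.084,60],
    [-0.0437,0.0028,0.112,-0.0305,0.0016,0.084,110],
  ],
  force=40,
)

```text
clock: 8.05
position: [0.4931, 0.2973, 0.1224]
tool_rot: [3.14, -0.349, 3.054]
force: [0.4, -0.2, 0.9]
grip_width: 0.0515
```

```bash
python3 - <<'E'
from kin import *
s=telemetry.observe();p,d=imaging.grab_frame('wrist');cv2.imwrite('pics/w4.png',p)
print(s['clock'],s['qpos'].round(2),s['position'],s['tool_rot'],s['force'],s['grip_width'])
M=tl(-.09,-.35);g=np.array([.500,.2952,.139])+.019*M[:,2];print(goto(g,M))
E
```

```text
8.05 [ 0.13  1.04 -1.23  1.5   0.65  1.42  0.35] [0.49314973 0.29733496 0.12238279] [ 3.14030832 -0.34939057  3.05440591] [ 0.40199977 -0.23528395  0.88359709] 0.05152887727241065
[-0.0009 -0.0015  0.0007  0.      0.0004  0.0026]
```

View pics/w4.png

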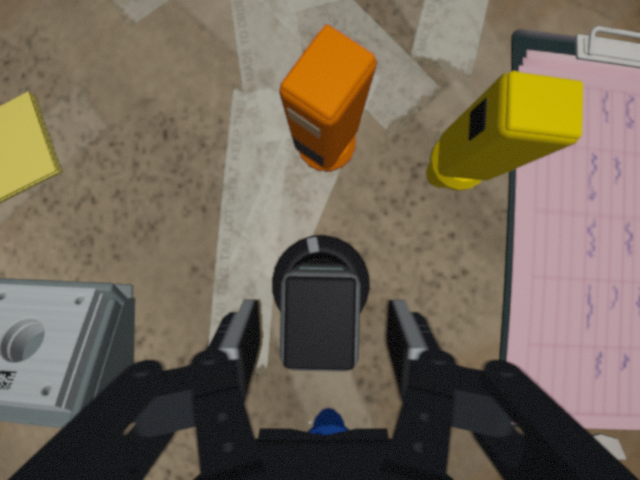

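Request:
carry_out(
  series=[
    [0,0,0,0,0,0,160],
    [0,0,0,0,0,0,220],
    [0,0,0,0,0,0,255],
    [0,0,0,0,0,0,255],
    [0,0,0,0,0,0,255],
  ],
  force=60,
)

```text
clock: 8.72
position: [0.4929, 0.2971, 0.1216]
tool_rot: [3.141, -0.35, 3.054]
force: [0.6, -3.1, 7.1]
grip_width: 0.0292
```

```bash
python3 - <<'E'
from kin import *
s=telemetry.observe()
print(s['clock'],s['position'],s['tool_rot'],s['force'],s['moment'],s['grip_width'],Rt(s['tool_rot']).T@[0,0,.1])
E
```

```text
8.725 [0.49288546 0.29706319 0.12157715] [ 3.14133015 -0.35038567  3.05416529] [ 0.64080402 -3.13936844  7.0900774 ] [-0.6243768  -0.04271219  0.11912643] 0.029163405255921534 [ 3.43260074e-02  2.46558584e-05 -9.39240364e-02]
```

Request:
carry_out(
  series=[
    [0.007,0,-0.019,0,0,0,255],
    [0.017,0,-0.047,0,0,0,255],
    [0.0274,0,-0.075,0,0,0,255],
    [0.0377,0,-0.1033,0,0,0,255],
    [0.0377,0,-0.1033,0,0,0,255],
    [0.0377,0,-0.1033,0,0,0,255],
  ],
)

```text
clock: 9.48
position: [0.4926, 0.2969, 0.2308]
tool_rot: [-3.141, -0.351, 3.054]
force: [0.3, -0.2, -3.1]
grip_width: 0.029
```

```bash
python3 - <<'E'
from kin import *
s=telemetry.observe();p,d=imaging.grab_frame('wrist');cv2.imwrite('pics/w5.png',p);np.save('w5.npy',d);pickle.dump(s,open('w5.pkl','wb'))
p,d=imaging.grab_frame('scene');cv2.imwrite('pics/s5.png',cv2.resize(p[200:400,180:400],None,fx=3,fy=3,interpolation=cv2.INTER_CUBIC))
print(s['clock'],s['position'],s['tool_rot'],s['force'],s['moment'],s['grip_width'])
E
```

```text
9.475 [0.49264635 0.29690805 0.23082893] [-3.14147413 -0.35082926  3.05435024] [ 0.3091792  -0.16992971 -3.06067012] [-0.04912877 -0.46352599  0.03526664] 0.028981772600636467
```

View pics/w5.png

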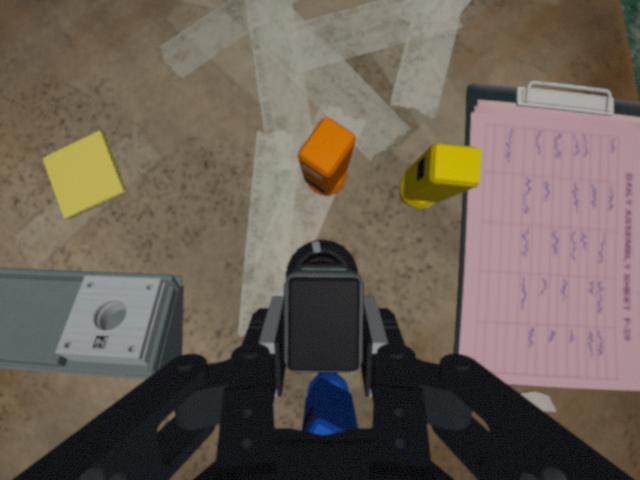

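View pics/s5.png

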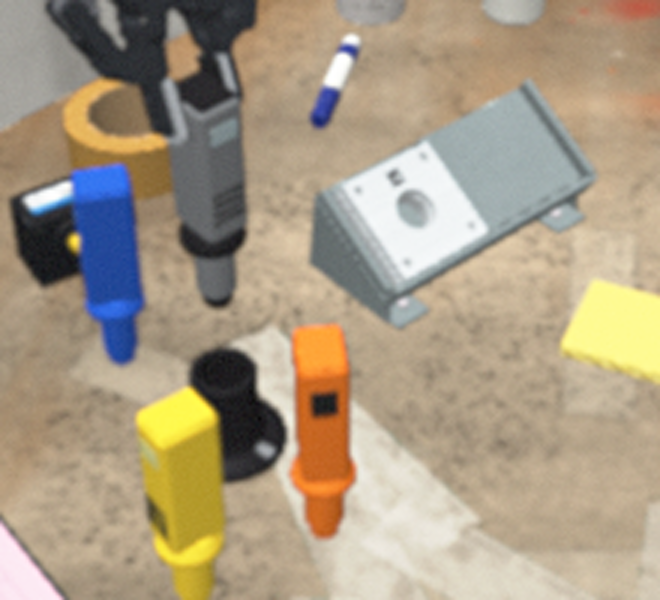

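```bash
python3 - <<'E'
from kin import *
s=pickle.load(open('w5.pkl','rb'));C=cam('wrist',s);S=cam('scene')
p=cv2.imread('pics/w5.png');cv2.imwrite('pics/w5c.png',cv2.convertScaleAbs(cv2.resize(p[235:385,260:390],None,fx=4,fy=4,interpolation=cv2.INTER_CUBIC),alpha=1.8))
sc=lambda x,y:(180+x/3-.33,200+y/3-.33)
print('cup centre (scene)',onz([sc(223,371)],S,.064), 'nose tip',onz([sc(217.5,297)],S,.123),'collar',onz([sc(213,238)],S,.014+.053+.109))
E
```

```text
cup centre (scene) [[0.49806088 0.29435554 0.064     ]] nose tip [[0.50105275 0.29180086 0.123     ]] collar [[0.49532275 0.2968453  0.176     ]]
```

View pics/w5c.png

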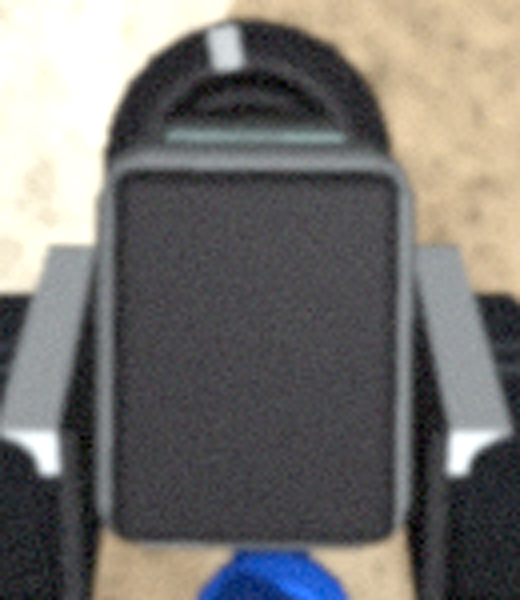

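```bash
python3 - <<'E'
from kin import *
s=pickle.load(open('w5.pkl','rb'));C=cam('wrist',s);d=np.load('w5.npy')
px=np.array([(106,152),(412,152),(407,545),(100,545)])/4+[260,235]-.4
P=onz(px,C,.280);c=P.mean(0);print(P.round(4),c)
A=Rt(s['tool_rot']);print('cap centre in tool mm',(A.T@(c-s['position'])*1000).round(1))
# expected for reader axis through grasp pt
Q=cloud(d,C,np.pad(np.ones((50,40),bool),((300,130),(303,297))));print('depth cap',np.median(Q,0),Q[:,2].std());n=np.linalg.svd(Q-Q.mean(0))[2][2];print(n)
# model: reader axis vertical, axis point = home xy
g=s['position']-.019*A[:,2];print('grasp pt',g)
E
```

```text
[[0.4798 0.2846 0.28  ]
 [0.4822 0.3117 0.28  ]
 [0.5171 0.3083 0.28  ]
 [0.5147 0.281  0.28  ]] [0.49847232 0.29640203 0.28      ]
cap centre in tool mm [ 11.4  -0.  -48.2]
depth cap [0.49937652 0.29592189 0.27976416] 0.0006262040114063977
[0.0040952 0.0069739 0.9999673]
grasp pt [0.49915157 0.29634133 0.2486716 ]
```

```bash
cat > press.py <<'E'
from kin import *
s0=pickle.load(open('w5.pkl','rb'));A0=Rt(s0['tool_rot'])
tip0=np.array([.4988,.2963,.1230]);Rr0=R.from_euler('z',-.0873).as_matrix()
t=A0.T@(tip0-s0['position']);Rel=Rr0.T@A0
code=np.array([.5392,.0885,.0815]);B=bedR(-.114)
def pose(h,tgt=code): # tip h above code
    M=B@Rel;return tgt+h*B[:,2]-M@t,M
def home(z,xy=tip0[:2],yaw=-.0873):
    M=R.from_euler('z',yaw).as_matrix()@Rel;return np.r_[xy,.014+z]-M@t,M
E
python3 - <<'E'
from press import *
print(t)
q=telemetry.observe()['qpos']
p1,M=pose(.03);print(goto(p1,M))
q=chain(q,[pose(.03),pose(0),pose(.03),home(.1),home(0)])
E
```

```text
[-4.28648853e-02 -5.78065397e-05  9.91358354e-02]
[ 0.0008 -0.2013  0.0379 -0.0022 -0.5609  0.0271]
[0.461 0.097 0.195] [ 0.69  0.55 -1.44  2.13  0.88  0.98  0.24] err 0.0 0.0 margin 0.06
[0.477 0.096 0.17 ] [ 0.63  0.6  -1.36  2.12  0.95  0.96  0.2 ] err 0.0 0.0 margin 0.14
[0.461 0.097 0.195] [ 0.69  0.55 -1.44  2.13  0.88  0.98  0.24] err 0.0 0.0 margin 0.06
[0.493 0.297 0.222] [ 0.14  0.93 -1.28  1.42  0.56  1.56  0.37] err 0.0 0.0 margin 0.22
[0.493 0.297 0.122] [ 0.12  1.04 -1.22  1.5   0.65  1.42  0.35] err 0.0 0.0 margin 0.28
```

Request:
carry_out(
  series=[
    [0,-0.02,0.0,0,-0.05,0.002,255],
    [0,-0.055,0.005,0,-0.15,0.007,255],
    [0,-0.095,0.014,-0.001,-0.26,0.013,255],
    [0,-0.135,0.022,-0.001,-0.38,0.018,255],
    [0.0005,-0.17,0.031,-0.002,-0.48,0.023,255],
    [0.0008,-0.193,0.036,-0.002,-0.54,0.026,255],
    [0.0008,-0.2013,0.0379,-0.0022,-0.5609,0.0271,255],
    [0.0008,-0.2013,0.0379,-0.0022,-0.5609,0.0271,255],
    [0.0008,-0.2013,0.0379,-0.0022,-0.5609,0.0271,255],
  ],
)

```text
clock: 10.7
position: [0.4619, 0.0988, 0.1957]
tool_rot: [3.14, 0.209, 3.028]
force: [0.7, -0.4, -2.2]
grip_width: 0.0291
```

```bash
python3 - <<'E'
from press import *
s=telemetry.observe();p,d=imaging.grab_frame('wrist');cv2.imwrite('pics/w6.png',p);np.save('w6.npy',d);pickle.dump(s,open('w6.pkl','wb'))
p,d=imaging.grab_frame('scene');cv2.imwrite('pics/s6.png',cv2.resize(p[200:350,240:400],None,fx=4,fy=4,interpolation=cv2.INTER_CUBIC))
print(s['clock'],s['qpos'].round(2),s['position'],s['tool_rot'],s['force'],s['qd'].round(3),s['grip_width'])
print(goto(*pose(.03),s),goto(*pose(.004),s))
E
```

```text
10.7 [ 0.68  0.53 -1.42  2.12  0.87  0.96  0.25] [0.4619118  0.09883964 0.19569633] [3.13968713 0.2091     3.02753665] [ 0.69323002 -0.36063477 -2.17284828] [-0.005  0.004  0.001  0.002  0.002 -0.002 -0.   ] 0.029064084051648845
[ 0.0006 -0.0014  0.0006  0.002  -0.0001 -0.0001] [-0.0083 -0.0015  0.025   0.002  -0.0001 -0.0001]
```

View pics/s6.png

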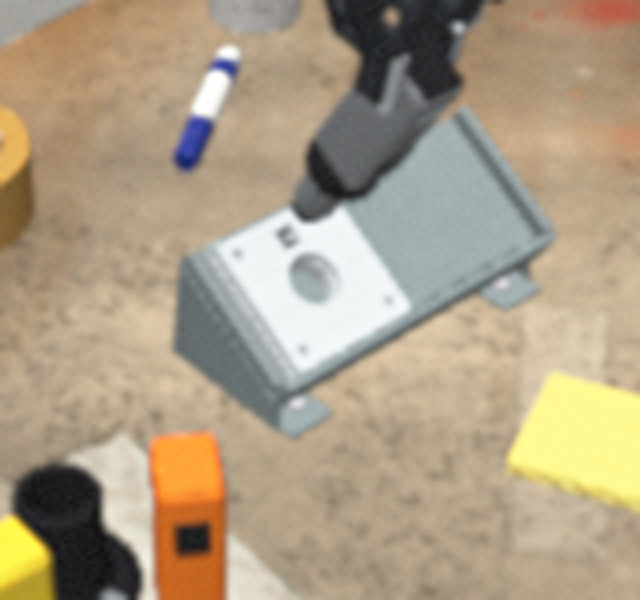

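View pics/w6.png

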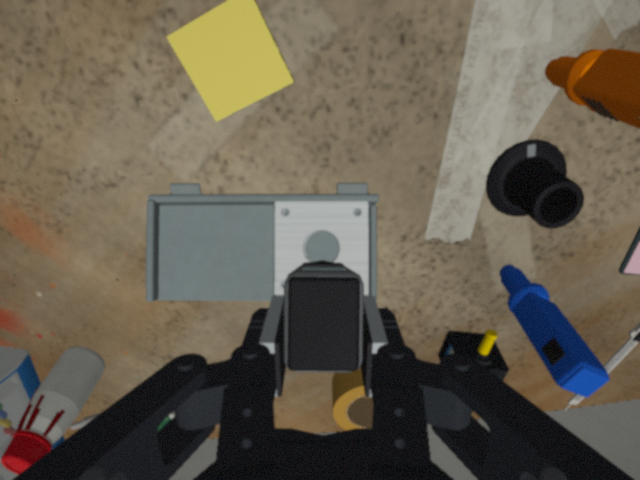

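```bash
python3 - <<'E'
from press import *
s=pickle.load(open('w6.pkl','rb'));A=Rt(s['tool_rot']);S=cam('scene')
tip=s['position']+A@t;print('tip',tip, 'rel bed code mm',(B.T@(tip-code)*1000).round(2))
f=lambda P:((proj(P,S)-[240,200]+.375)*4).round(1)
ring=np.array([[.008*np.cos(a),.008*np.sin(a),0] for a in np.linspace(0,2*PI,8,endpoint=False)])
Rr=A@Rel.T
print('tip px',f(tip),'ring',f(tip+ring@Rr.T).tolist());print('code px',f(code));sq=code+np.array([[a,b,0] for a in(-.006,.006) for b in(-.006,.006)])@B.T;print(f(sq).tolist())
bc=code-.0275*B[:,0];print('bore',f(bc))
E
python3 -c "
import cv2;p=cv2.imread('pics/s6.png');cv2.imwrite('pics/s6c.png',cv2.resize(p[150:310,220:380],None,fx=4,fy=4,interpolation=cv2.INTER_CUBIC)[:600])"
```

```text
tip [0.52403034 0.09185572 0.1076178 ] rel bed code mm [ 0.78  1.61 30.34]
tip px [[300.6 212.5]] ring [[292.1, 200.1], [286.6, 207.9], [289.2, 218.4], [298.6, 225.4], [309.1, 224.8], [314.6, 217.0], [311.9, 206.6], [302.6, 199.6]]
code px [[282.9 237.4]]
[[297.5, 242.0], [280.7, 250.9], [285.0, 223.9], [268.3, 232.7]]
bore [[311.6 279.2]]
```

View pics/s6c.png

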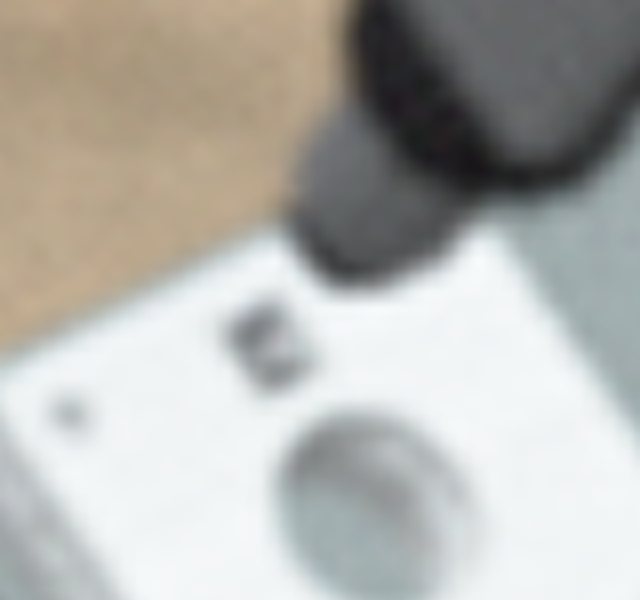

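Request:
carry_out(
  series=[
    [-0.002,-0.0015,0.006,0.002,0,0,255],
    [-0.005,-0.0015,0.015,0.002,0,0,255],
    [-0.0073,-0.0015,0.022,0.002,0,0,255],
    [-0.0083,-0.0015,0.025,0.002,0,0,255],
    [-0.0083,-0.0015,0.025,0.002,0,0,255],
    [-0.0083,-0.0015,0.025,0.002,0,0,255],
  ],
)

```text
clock: 11.55
position: [0.4745, 0.0948, 0.1729]
tool_rot: [-3.14, 0.21, 3.027]
force: [0.6, 1.1, -1.2]
grip_width: 0.0291
```

```bash
python3 - <<'E'
from press import *
s=telemetry.observe()
p,d=imaging.grab_frame('scene');cv2.imwrite('pics/s7.png',cv2.resize(p[230:280,285:345],None,fx=12,fy=12,interpolation=cv2.INTER_CUBIC))
p,d=imaging.grab_frame('top');cv2.imwrite('pics/t7.png',cv2.resize(p[230:280,255:315],None,fx=12,fy=12,interpolation=cv2.INTER_CUBIC))
A=Rt(s['tool_rot']);S=cam('scene');T=cam('top');tip=s['position']+A@t;Rr=A@Rel.T
print(s['clock'],s['force'],(B.T@(tip-code)*1000).round(2),'tilt err',R.from_matrix(B.T@Rr).as_rotvec().round(4))
print(goto(*pose(0.),s))
ring=tip+np.array([[.008*np.cos(a),.008*np.sin(a),0] for a in np.linspace(0,2*PI,8,endpoint=False)])@Rr.T
for C,o in((S,[285,230]),(T,[255,230])):
    f=lambda P:((proj(P,C)-o+.46)*12).round(0)
    print('tip',f(tip),f(ring).tolist(),'code',f(code),'bore',f(code-.0275*B[:,0]),'corners',f(code+np.array([[a-.0275,b,0] for a in(-.04,.04) for b in(-.04,.04)])@B.T).tolist())
E
```

```text
11.55 [ 0.62952878  1.08468298 -1.21883575] [-0.27 -1.3   4.14] tilt err [-0.0013 -0.0008  0.0003]
[-0.0018  0.0012  0.0038 -0.0013  0.0008 -0.0002]
tip [[324. 342.]] [[299.0, 305.0], [283.0, 328.0], [291.0, 359.0], [318.0, 380.0], [349.0, 378.0], [366.0, 355.0], [358.0, 324.0], [330.0, 303.0]] code [[310. 353.]] bore [[396. 479.]] corners [[684.0, 569.0], [354.0, 760.0], [436.0, 211.0], [100.0, 385.0]]
tip [[315. 182.]] [[318.0, 142.0], [286.0, 151.0], [271.0, 178.0], [282.0, 207.0], [312.0, 222.0], [344.0, 213.0], [359.0, 187.0], [348.0, 157.0]] code [[310. 170.]] bore [[301. 306.]] corners [[502.0, 519.0], [74.0, 475.0], [537.0, 130.0], [93.0, 85.0]]
```

View pics/s7.png

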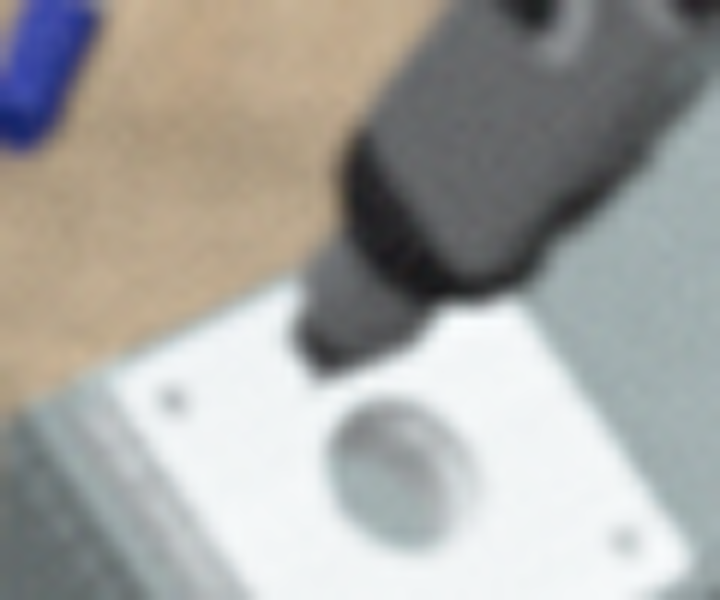

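View pics/t7.png

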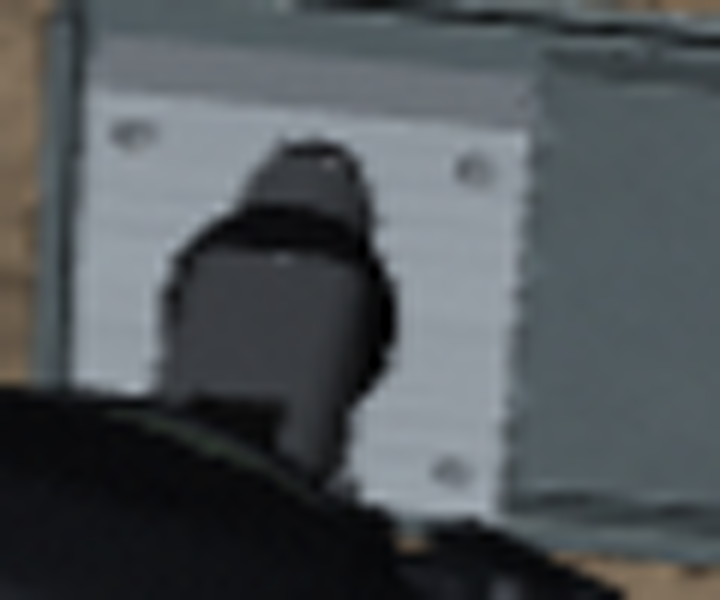

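Request:
carry_out(
  series=[
    [-0.0002,0.0024,0,-0.0013,0.0008,0,255],
    [-0.0009,0.0024,0.0018,-0.0013,0.0008,0,255],
    [-0.0009,0.0024,0.0018,-0.0013,0.0008,0,255],
    [-0.0009,0.0024,0.0018,-0.0013,0.0008,0,255],
  ],
)

```text
clock: 12.15
position: [0.476, 0.097, 0.1711]
tool_rot: [-3.141, 0.209, 3.027]
force: [-0.2, 0.6, -1.7]
grip_width: 0.0294
```

```bash
cat > st.py <<'E'
from press import *
s=telemetry.observe();A=Rt(s['tool_rot']);tip=s['position']+A@t;n=B[:,2]
print(s['clock'],'F bed',(B.T@s['force']).round(2),'tip rel code mm',(B.T@(tip-code)*1000).round(2),'tilt',R.from_matrix(B.T@A@Rel.T).as_rotvec().round(4),'grip',s['grip_width'].round(4),'down in tool per mm',(A.T@-n).round(3), 'eff',s['joint_efforts'][[1,3]].round(2))
E
python3 st.py
```

```text
Traceback (most recent call last):
  File "st.py", line 3, in <module>
    print(s['clock'],'F bed',(B.T@s['force']).round(2),'tip rel code mm',(B.T@(tip-code)*1000).round(2),'tilt',R.from_matrix(B.T@A@Rel.T).as_rotvec().round(4),'grip',s['grip_width'].round(4),'down in tool per mm',(A.T@-n).round(3), 'eff',s['joint_efforts'][[1,3]].round(2))
                                                                                                                                                                      ^^^^^^^^^^^^^^^^^^^^^
AttributeError: 'float' object has no attribute 'round'
```

```bash
sed -i "s/s\['grip_width'\].round(4)/round(s['grip_width'],4)/" st.py; python3 st.py
```

```text
12.15 F bed [-1.14  0.55 -1.25] tip rel code mm [-0.26  1.15  1.99] tilt [-0.0002  0.0002 -0.0002] grip 0.0294 down in tool per mm [-0.344  0.     0.939] eff [-61.9  -29.52]
```

Request:
carry_out(
  series=[
    [-0.00034,0,0.00094,0,0,0,255],
    [-0.00034,0,0.00094,0,0,0,255],
  ],
)

```text
clock: 12.4
position: [0.4765, 0.0969, 0.1703]
tool_rot: [-3.141, 0.209, 3.027]
force: [-0.0, 1.1, -2.7]
grip_width: 0.0289
```

```bash
python3 st.py
```

```text
12.4 F bed [-1.57  1.09 -2.22] tip rel code mm [-0.24  1.11  0.94] tilt [-0.0002  0.0002 -0.0002] grip 0.0289 down in tool per mm [-0.344  0.     0.939] eff [-62.12 -29.46]
```

Request:
carry_out(
  series=[
    [-0.00034,0,0.00094,0,0,0,255],
    [-0.00034,0,0.00094,0,0,0,255],
  ],
)

```text
clock: 12.65
position: [0.4771, 0.0969, 0.1695]
tool_rot: [-3.141, 0.209, 3.027]
force: [-2.3, -0.9, -0.9]
grip_width: 0.0289
```

```bash
python3 st.py
```

```text
12.65 F bed [-2.32 -1.11  0.44] tip rel code mm [-0.2   1.15 -0.01] tilt [-0.0002  0.0001 -0.0002] grip 0.0289 down in tool per mm [-0.344  0.     0.939] eff [-61.56 -29.31]
```

Request:
carry_out(
  series=[
    [-0.00017,0,0.00047,0,0,0,255],
    [-0.00017,0,0.00047,0,0,0,255],
  ],
)

```text
clock: 12.9
position: [0.4773, 0.0969, 0.1691]
tool_rot: [-3.141, 0.209, 3.027]
force: [-1.7, -0.3, 1.4]
grip_width: 0.0292
```

```bash
python3 st.py
```

```text
12.9 F bed [-0.66 -0.49  2.11] tip rel code mm [-0.22  1.16 -0.48] tilt [-0.0002  0.0002 -0.0003] grip 0.0292 down in tool per mm [-0.344  0.     0.939] eff [-61.41 -29.28]
```

Request:
carry_out(
  series=[
    [-0.00017,0,0.00047,0,0,0,255],
    [-0.00034,0,0.00094,0,0,0,255],
    [-0.00034,0,0.00094,0,0,0,255],
  ],
)

```text
clock: 13.28
position: [0.4779, 0.0968, 0.1682]
tool_rot: [-3.141, 0.209, 3.027]
force: [-2.7, -0.4, 2.7]
grip_width: 0.0294
```

```bash
python3 st.py
```

```text
13.275 F bed [-0.75 -0.66  3.7 ] tip rel code mm [-0.21  1.2  -1.48] tilt [-0.0001  0.0001 -0.0002] grip 0.0294 down in tool per mm [-0.344  0.     0.939] eff [-60.85 -29.17]
```

Request:
carry_out(
  series=[
    [-0.00014,0,0.00038,0,0,0,255],
    [-0.00014,0,0.00038,0,0,0,255],
  ],
)

```text
clock: 13.52
position: [0.4781, 0.0968, 0.1679]
tool_rot: [-3.141, 0.209, 3.027]
force: [-3.8, -0.2, 4.3]
grip_width: 0.0294
```

```bash
python3 st.py
```

```text
13.525 F bed [-0.91 -0.67  5.64] tip rel code mm [-0.23  1.19 -1.89] tilt [-0.0001  0.0001 -0.0002] grip 0.0294 down in tool per mm [-0.344  0.     0.939] eff [-60.67 -29.13]
```

Request:
carry_out(
  series=[
    [0,0,0,0,0,0,255],
  ],
)

```text
clock: 13.65
position: [0.4781, 0.0968, 0.1679]
tool_rot: [-3.141, 0.209, 3.027]
force: [-3.9, -1.3, 4.6]
grip_width: 0.0293
```

```bash
python3 st.py
```

```text
13.65 F bed [-0.7  -1.69  5.91] tip rel code mm [-0.22  1.19 -1.88] tilt [-0.0001  0.0001 -0.0002] grip 0.0293 down in tool per mm [-0.344  0.     0.939] eff [-60.73 -29.12]
```

Request:
carry_out(
  series=[
    [0,0,0,0,0,0,255],
  ],
)

```text
clock: 13.78
position: [0.4781, 0.0968, 0.1679]
tool_rot: [-3.141, 0.209, 3.027]
force: [-3.6, 0.5, 4.4]
grip_width: 0.0294
```

```bash
python3 st.py
```

```text
13.775 F bed [-0.76  0.08  5.65] tip rel code mm [-0.2   1.16 -1.88] tilt [-0.0001  0.0001 -0.0002] grip 0.0294 down in tool per mm [-0.344  0.     0.939] eff [-60.75 -29.11]
```

```bash
python3 - <<'E'
from press import *
p,d=imaging.grab_frame('scene');cv2.imwrite('pics/s8.png',cv2.resize(p[230:280,285:345],None,fx=12,fy=12,interpolation=cv2.INTER_CUBIC))
p,d=imaging.grab_frame('top');cv2.imwrite('pics/t8.png',cv2.resize(p[230:280,255:315],None,fx=12,fy=12,interpolation=cv2.INTER_CUBIC))
E
```

```text
(no output)
```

View pics/s8.png

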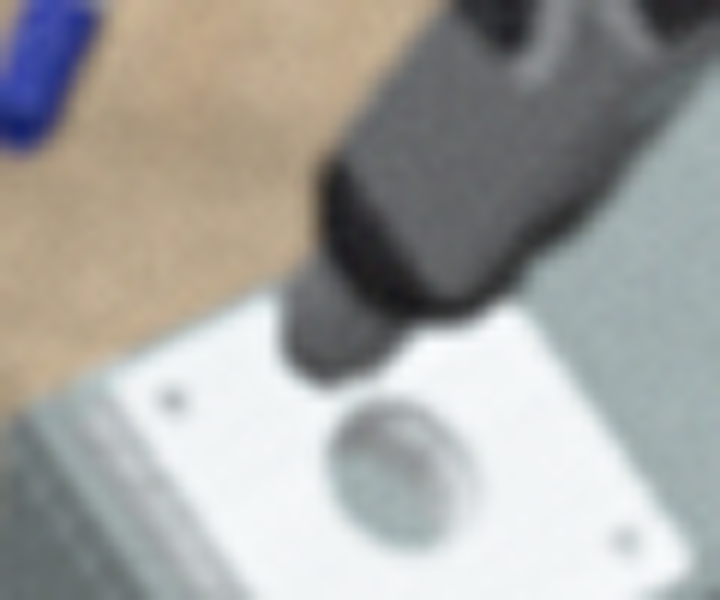

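View pics/t8.png

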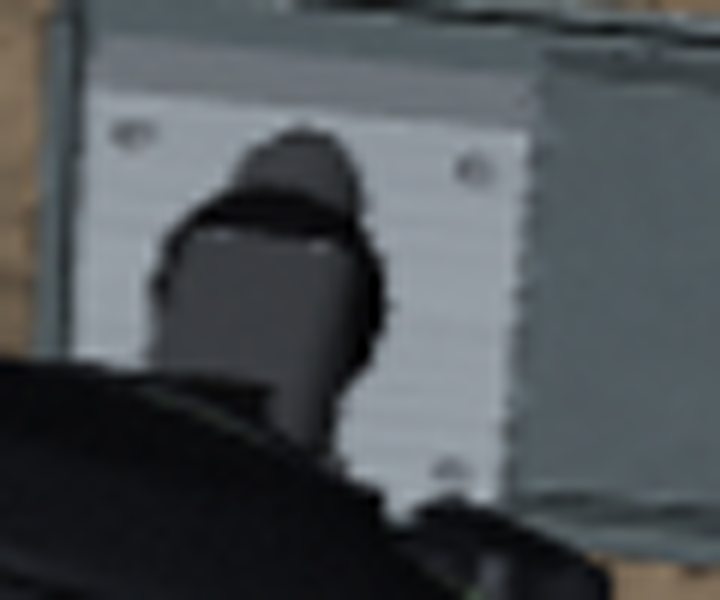

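Both views put the nose on the code: in the top view its leading edge is at (303,128), where about (304,130) was expected. The force shows about 7.8 N of contact. I'll hold still.

Request:
carry_out(
  series=[
    [0,0,0,0,0,0,255],
    [0,0,0,0,0,0,255],
    [0,0,0,0,0,0,255],
    [0,0,0,0,0,0,255],
    [0,0,0,0,0,0,255],
    [0,0,0,0,0,0,255],
    [0,0,0,0,0,0,255],
    [0,0,0,0,0,0,255],
    [0,0,0,0,0,0,255],
    [0,0,0,0,0,0,255],
  ],
)

```text
clock: 15.12
position: [0.4781, 0.0968, 0.1679]
tool_rot: [-3.141, 0.209, 3.027]
force: [-3.7, -0.2, 4.8]
grip_width: 0.0291
```

```bash
python3 st.py; python3 - <<'E'
from press import *
print(goto(*pose(.035)))
E
```

```text
15.125 F bed [-0.57 -0.57  5.98] tip rel code mm [-0.2   1.17 -1.9 ] tilt [-0.0001  0.0001 -0.0002] grip 0.0291 down in tool per mm [-0.344  0.     0.939] eff [-60.77 -29.03]
[ 0.0125 -0.0012 -0.0347 -0.     -0.0001 -0.0003]
```

Request:
carry_out(
  series=[
    [0.0013,0,-0.0035,0,0,0,255],
    [0.005,0,-0.014,0,0,0,255],
    [0.009,0,-0.025,0,0,0,255],
    [0.0125,0,-0.0347,0,0,0,255],
    [0.0125,0,-0.0347,0,0,0,255],
  ],
)

```text
clock: 15.75
position: [0.4588, 0.0988, 0.2]
tool_rot: [-3.141, 0.21, 3.027]
force: [0.3, -0.3, -2.4]
grip_width: 0.029
```

```bash
python3 - <<'E'
from press import *
s=telemetry.observe();print(s['clock'],s['position'],s['tool_rot'],s['qpos'].round(2))
print(goto(*home(.10),s))
chain(s['qpos'],[home(.10),home(.04),home(0)])
E
```

```text
15.75 [0.45884757 0.09879104 0.19998308] [-3.14097276  0.21048304  3.02709331] [ 0.68  0.51 -1.42  2.13  0.85  0.95  0.26]
[-0.0153  0.2007 -0.0192  0.0014  0.5613 -0.0278]
[0.493 0.297 0.222] [ 0.13  0.92 -1.26  1.42  0.54  1.55  0.38] err 0.0 0.0 margin 0.24
[0.493 0.297 0.162] [ 0.12  0.98 -1.22  1.47  0.59  1.46  0.37] err 0.0 0.0 margin 0.28
[0.493 0.297 0.122] [ 0.12  1.02 -1.2   1.5   0.63  1.41  0.37] err 0.0 0.0 margin 0.3
```

Request:
carry_out(
  series=[
    [-0.001,0.02,-0.005,0,0.05,-0.002,255],
    [-0.004,0.055,-0.012,0,0.15,-0.007,255],
    [-0.007,0.095,-0.017,0,0.26,-0.013,255],
    [-0.01,0.135,-0.019,0.001,0.38,-0.018,255],
    [-0.013,0.17,-0.019,0.001,0.48,-0.024,255],
    [-0.015,0.193,-0.019,0.001,0.54,-0.027,255],
    [-0.0153,0.2007,-0.0192,0.0014,0.5613,-0.0278,255],
    [-0.0153,0.2007,-0.0192,0.0014,0.5613,-0.0278,255],
    [-0.0153,0.2007,-0.0192,0.0014,0.5613,-0.0278,255],
  ],
)

```text
clock: 16.88
position: [0.4926, 0.2962, 0.2213]
tool_rot: [-3.141, -0.351, 3.054]
force: [0.3, -1.5, -1.9]
grip_width: 0.0294
```

```bash
python3 - <<'E'
from press import *
s=telemetry.observe();print(s['clock'],s['position'],s['tool_rot'],s['force'])
A=Rt(s['tool_rot']);print('tip',s['position']+A@t,'tilt',R.from_matrix(A@Rel.T).as_rotvec())
p,d=imaging.grab_frame('scene');cv2.imwrite('pics/s9.png',cv2.resize(p[240:380,200:330],None,fx=4,fy=4,interpolation=cv2.INTER_CUBIC))
xy=np.array([.499,.2958])
for h in(.10,.055,.045,.02,.003,0.):print(h,goto(*home(h,xy),s))
E
```

```text
16.875 [0.49261658 0.29619057 0.22133769] [-3.14149072 -0.35077019  3.0543041 ] [ 0.26505381 -1.48635734 -1.93971231]
tip [0.49877669 0.29558332 0.11350912] tilt [ 1.29999328e-05 -5.97061140e-05 -8.73518440e-02]
0.1 [-0.      0.0002 -0.0005  0.      0.0001 -0.    ]
0.055 [-0.0155  0.0002  0.0417  0.      0.0001 -0.    ]
0.045 [-0.0189  0.0002  0.0511  0.      0.0001 -0.    ]
0.02 [-0.0275  0.0002  0.0746  0.      0.0001 -0.    ]
0.003 [-0.0334  0.0002  0.0906  0.      0.0001 -0.    ]
0.0 [-0.0344  0.0002  0.0934  0.      0.0001 -0.    ]
```

View pics/s9.png

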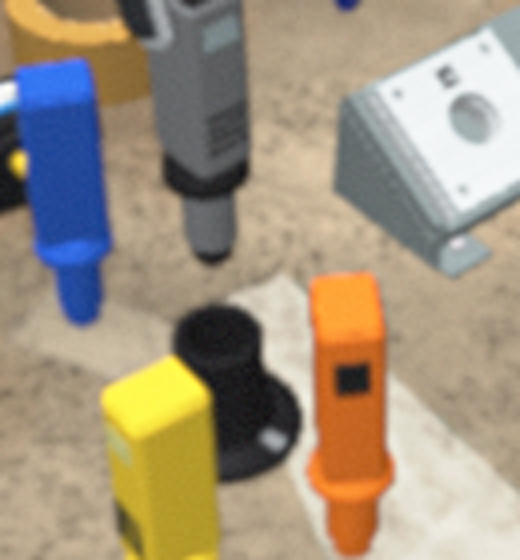

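Request:
carry_out(
  series=[
    [-0.006,0.0002,0.016,0,0,0,255],
    [-0.0155,0.0002,0.0417,0,0,0,255],
    [-0.021,0.0002,0.057,0,0,0,255],
    [-0.0275,0.0002,0.0746,0,0,0,255],
    [-0.0334,0.0002,0.0906,0,0,0,255],
    [-0.0334,0.0002,0.0906,0,0,0,255],
  ],
)

```text
clock: 17.68
position: [0.4924, 0.2972, 0.1236]
tool_rot: [-3.142, -0.353, 3.055]
force: [-0.5, -0.4, -1.3]
grip_width: 0.0292
```

```bash
python3 - <<'E'
from press import *
s=telemetry.observe();print(s['clock'],s['position'],s['force'],s['moment'])
A=Rt(s['tool_rot']);print('tip',s['position']+A@t)
xy=np.array([.499,.2958]);print(goto(*home(0.,xy),s))
E
```

```text
17.675 [0.49235767 0.29717069 0.12358657] [-0.47741115 -0.3565543  -1.33818448] [-0.06389739 -0.45247134 -0.03589733]
tip [0.49822697 0.2965944  0.01574161]
[-0.0011 -0.0007  0.0015 -0.0001 -0.0027  0.0005]
```

Request:
carry_out(
  series=[
    [-0.0006,-0.0004,0.0014,0,-0.0025,0,255],
    [-0.0006,-0.0004,0.0014,0,-0.0025,0,255],
  ],
)

```text
clock: 17.92
position: [0.4929, 0.297, 0.1235]
tool_rot: [3.141, -0.349, 3.055]
force: [0.4, 0.4, -2.7]
grip_width: 0.029
```

```bash
python3 - <<'E'
from press import *
s=telemetry.observe();print(s['clock'],s['position'],s['force'],s['moment'])
A=Rt(s['tool_rot']);print('tip',s['position']+A@t)
E
```

```text
17.925 [0.49286003 0.29701299 0.12347875] [ 0.40603181  0.42320606 -2.67762784] [-0.01084416 -0.54491567 -0.05341824]
tip [0.49920111 0.29647759 0.01566029]
```

Request:
carry_out(
  series=[
    [-0.0005,0,0.0013,0,0,0,255],
    [-0.0005,0,0.0013,0,0,0,255],
  ],
)

```text
clock: 18.18
position: [0.4928, 0.2969, 0.1217]
tool_rot: [3.141, -0.35, 3.055]
force: [0.6, -0.6, -1.5]
grip_width: 0.029
```

```bash
python3 - <<'E'
from press import *
s=telemetry.observe();print(s['clock'],s['position'],s['force'],s['moment'])
A=Rt(s['tool_rot']);print('tip',s['position']+A@t)
E
```

```text
18.175 [0.49279542 0.29691203 0.12171779] [ 0.57172031 -0.55534333 -1.48337183] [-0.02421844 -0.5180749  -0.01314144]
tip [0.49908466 0.29634806 0.01389644]
```

Request:
carry_out(
  series=[
    [-0.0003,0,0.0008,0,0,0,255],
    [-0.0003,0,0.0008,0,0,0,255],
  ],
)

```text
clock: 18.42
position: [0.4929, 0.297, 0.1215]
tool_rot: [3.141, -0.349, 3.055]
force: [-0.6, -2.7, 7.8]
grip_width: 0.0292
```

```bash
python3 - <<'E'
from press import *
s=telemetry.observe();print(s['clock'],s['position'],s['force'],s['moment'])
A=Rt(s['tool_rot']);print('tip',s['position']+A@t)
E
```

```text
18.425 [0.49290753 0.29699168 0.1215322 ] [-0.5782043  -2.72504983  7.84699679] [-0.58104382  0.19851897  0.23195598]
tip [0.49921579 0.2964514  0.01371184]
```

Seated (7.8 N upward). Release.

Request:
carry_out(
  series=[
    [0,0,0,0,0,0,200],
    [0,0,0,0,0,0,120],
    [0,0,0,0,0,0,60],
    [0,0,0,0,0,0,0],
    [0,0,0,0,0,0,0],
  ],
)

```text
clock: 19.05
position: [0.4927, 0.2969, 0.1208]
tool_rot: [3.141, -0.35, 3.055]
force: [-0.1, -0.9, 0.5]
grip_width: 0.0853
```

Request:
carry_out(
  series=[
    [0.007,0,-0.019,0,0,0,0],
    [0.017,0,-0.047,0,0,0,0],
    [0.03,0,-0.085,0,0,0,0],
    [0.045,0,-0.122,0,0,0,0],
    [0.045,0,-0.122,0,0,0,0],
  ],
)

```text
clock: 19.68
position: [0.4925, 0.2981, 0.2549]
tool_rot: [3.138, -0.346, 3.056]
force: [-0.1, -0.0, -0.2]
grip_width: 0.0857
```

```bash
python3 - <<'E'
from press import *
s=telemetry.observe();p,d=imaging.grab_frame('wrist');cv2.imwrite('pics/w10.png',p);pickle.dump(s,open('w10.pkl','wb'));np.save('w10.npy',d)
p,d=imaging.grab_frame('scene');cv2.imwrite('pics/s10.png',p)
print(s['clock'],s['position'],s['force'],s['grip_width'],s['qpos'].round(2))
E
```

```text
19.675 [0.49250562 0.29805479 0.25486637] [-0.08485125 -0.03983741 -0.18605328] 0.08571388133380024 [ 0.13  0.88 -1.27  1.38  0.51  1.59  0.39]
```

View pics/w10.png

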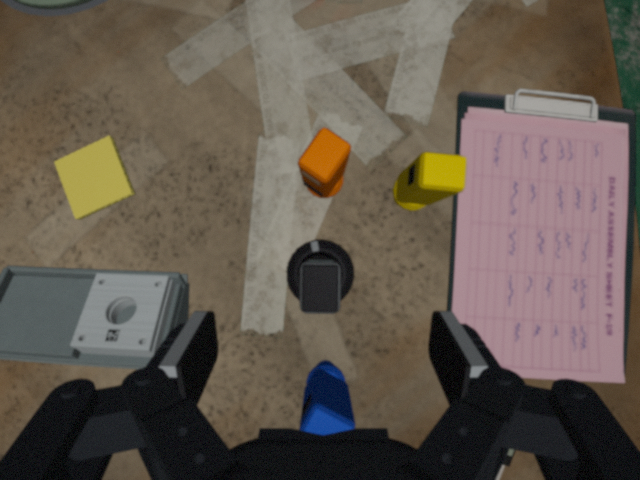

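View pics/s10.png

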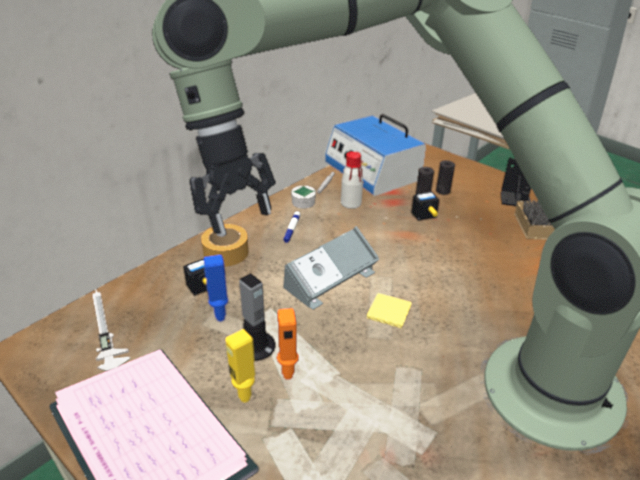

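Reader is back upright in its stand, and the scene matches the start. Next is planning the push: jaws shut as a flat pusher on the plate's left edge, tool x along bed y. I'll scan the tilt for reach.

```bash
cat > push.py <<'E'
from press import *
PC=np.array([.5165,.0914,.0671]) # plate top centre (bed z=24,x=0)
def PM(de,sg):  # sg=+1: tool x=+bed y ; -1: -bed y
    zt=R.from_rotvec(B[:,1]*de).apply(-B[:,2])
    if (zt[2]>-B[2,2]): zt=R.from_rotvec(-B[:,1]*de).apply(-B[:,2])
    x=sg*B[:,1];return np.c_[x,np.cross(zt,x),zt]
def bp(x,y,z): # mm, relative to plate: x along bed, y from plate centre(start), z bed height
    return PC+B@(np.array([x,y,z-24.])/1000)
E
python3 - <<'E'
from push import *
q0=telemetry.observe()['qpos']
for sg in(1,-1):
  for de in (0,.1,.2,.3):
    M=PM(de,sg);print(sg,de,M[:,2].round(2))
    mid=(bp(-5,70,130),M)
    chain(q0,[mid,(bp(-5,60,60),M),(bp(-5,60,19),M),(bp(-5,-55,19),M),(bp(-5,-55,60),M)])
E
```

```text
1 0 [ 0.53 -0.06 -0.85]
[0.464 0.168 0.154] [-0.21  0.33 -0.66  2.38  1.43  0.64 -2.18] err 0.0 0.0 margin 0.05
[0.5   0.154 0.095] [-0.18  0.51 -0.61  2.37  1.73  0.67 -2.39] err 0.0 0.0 margin 0.06
[0.522 0.151 0.06 ] [-0.16  0.61 -0.59  2.34  1.85  0.71 -2.46] err 0.0 0.0 margin 0.06
[0.509 0.037 0.06 ] [ 0.11  0.58 -0.58  2.43  2.15  0.64 -2.52] err 0.0197 0.028 margin 0.0
[0.487 0.039 0.095] [ 0.12  0.46 -0.62  2.43  2.02  0.58 -2.44] err 0.0445 0.062 margin 0.0
1 0.1 [ 0.44 -0.05 -0.9 ]
[0.464 0.168 0.154] [-0.15  0.32 -0.66  2.31  1.19  0.58 -1.89] err 0.0 0.0 margin 0.12
[0.5   0.154 0.095] [-0.15  0.48 -0.58  2.3   1.5   0.56 -2.11] err 0.0 0.0 margin 0.13
[0.522 0.151 0.06 ] [-0.14  0.58 -0.56  2.27  1.64  0.58 -2.21] err 0.0 0.0 margin 0.16
[0.509 0.037 0.06 ] [ 0.1   0.54 -0.52  2.38  1.92  0.47 -2.27] err 0.0 0.0 margin 0.05
[0.487 0.039 0.095] [ 0.06  0.42 -0.49  2.42  1.77  0.4  -2.16] err 0.0 0.0 margin 0.01
1 0.2 [ 0.35 -0.04 -0.94]
[0.464 0.168 0.154] [-0.05  0.34 -0.71  2.24  0.95  0.6  -1.61] err 0.0 0.0 margin 0.19
[0.5   0.154 0.095] [-0.09  0.48 -0.59  2.23  1.
[... 1951 characters left out ...]
 -1.3   2.18  1.53  1.11  1.25] err 0.0 0.0 margin 0.2
[0.509 0.037 0.06 ] [ 0.66  0.89 -1.31  2.28  1.57  1.    1.39] err 0.0 0.0 margin 0.15
[0.487 0.039 0.095] [ 0.71  0.81 -1.39  2.31  1.47  0.99  1.42] err 0.0 0.0 margin 0.11
-1 0.3 [ 0.26 -0.03 -0.97]
[0.464 0.168 0.154] [ 0.47  0.78 -1.5   2.15  1.17  1.16  1.42] err 0.0051 0.01 margin 0.0
[0.5   0.154 0.095] [ 0.44  0.88 -1.38  2.13  1.31  1.12  1.41] err 0.0 0.0 margin 0.12
[0.522 0.151 0.06 ] [ 0.41  0.95 -1.31  2.1   1.4   1.1   1.4 ] err 0.0 0.0 margin 0.19
[0.509 0.037 0.06 ] [ 0.68  0.92 -1.33  2.2   1.41  1.02  1.56] err 0.0 0.0 margin 0.17
[0.487 0.039 0.095] [ 0.73  0.84 -1.41  2.23  1.32  1.02  1.58] err 0.0 0.0 margin 0.09
```

```bash
python3 - <<'E'
from push import *
s=telemetry.observe();M=PM(.2,1)
a=(bp(-5,65,130),M);g=goto(*a,s);print(g)
q=s['qpos']
# straight interpolation check
A=Rt(s['tool_rot'])
for f in(.3,.6,1.):
    p=s['position']+A@(g[:3]*f);Mf=A@R.from_rotvec(g[3:]*f).as_matrix();q=chain(q,[(p,Mf)])
print(goto(bp(-5,62,40),M,s),goto(bp(-5,62,21.4),M,s))
E
```

```text
[-0.0174 -0.1361  0.0972 -0.5559 -0.5572  1.5262]
[0.484 0.257 0.222] [ 0.3   0.71 -1.23  1.7   0.51  1.2  -0.02] err 0.0 0.0 margin 0.27
[0.475 0.217 0.193] [ 0.34  0.5  -1.1   1.97  0.56  0.83 -0.51] err 0.0 0.0 margin 0.4
[0.464 0.163 0.154] [-0.03  0.34 -0.71  2.24  0.96  0.59 -1.61] err 0.0 0.0 margin 0.19
[-0.0883 -0.1405  0.1526 -0.5559 -0.5572  1.5262] [-0.103  -0.1408  0.164  -0.5559 -0.5572  1.5262]
```

Request:
carry_out(
  series=[
    [-0.0017,-0.0136,0.0097,-0.0556,-0.0557,0.1526,100],
    [-0.0035,-0.0272,0.0194,-0.1112,-0.1114,0.3052,255],
    [-0.0052,-0.0408,0.0292,-0.1668,-0.1672,0.4579,255],
    [-0.007,-0.0544,0.0389,-0.2224,-0.2229,0.6105,255],
    [-0.0087,-0.068,0.0486,-0.278,-0.2786,0.7631,255],
    [-0.0104,-0.0817,0.0583,-0.3335,-0.3343,0.9157,255],
    [-0.0122,-0.0953,0.068,-0.3891,-0.39,1.0683,255],
    [-0.0139,-0.1089,0.0778,-0.4447,-0.4458,1.221,255],
    [-0.0157,-0.1225,0.0875,-0.5003,-0.5015,1.3736,255],
    [-0.0174,-0.1361,0.0972,-0.5559,-0.5572,1.5262,255],
  ],
)

```text
clock: 21.02
position: [0.4639, 0.1655, 0.1554]
tool_rot: [2.8, 0.004, 1.501]
force: [0.3, 0.4, -1.1]
grip_width: 0.0001
```

Request:
carry_out(
  series=[
    [0,0,0,0,0,0,255],
    [0,0,0,0,0,0,255],
  ],
)

```text
clock: 21.28
position: [0.4645, 0.1669, 0.1558]
tool_rot: [2.803, 0.004, 1.511]
force: [-0.1, 0.1, 0.3]
grip_width: 0.0001
```

```bash
python3 - <<'E'
from push import *
s=telemetry.observe();M=PM(.2,1)
print(s['clock'],s['qpos'].round(2),s['position'],s['qd'].round(3),s['force'],s['grip_width'])
p,d=imaging.grab_frame('wrist');cv2.imwrite('pics/w11.png',p)
for x in((-5,65,130),(-5,62,40),(-5,62,21.4)):print(goto(bp(*x),M,s))
chain(s['qpos'],[(bp(-5,62,40),M),(bp(-5,62,21.4),M),(bp(-5,-55,21.4),M)])
E
```

```text
21.275 [-0.    0.34 -0.73  2.23  0.91  0.59 -1.49] [0.4645102  0.16688347 0.15575817] [ 0.015  0.003 -0.005 -0.007  0.004 -0.001 -0.021] [-0.13488748  0.10081345  0.32789473] 0.00010712876942286397
[-0.0041 -0.001   0.0013 -0.0212 -0.0145  0.0523]
[-0.0093  0.0185  0.089  -0.0212 -0.0145  0.0523]
[-0.0098  0.0226  0.1072 -0.0212 -0.0145  0.0523]
[0.511 0.154 0.078] [-0.11  0.53 -0.56  2.21  1.28  0.52 -1.84] err 0.0 0.0 margin 0.22
[0.521 0.153 0.062] [-0.11  0.57 -0.54  2.2   1.34  0.51 -1.88] err 0.0 0.0 margin 0.23
[0.507 0.037 0.062] [ 0.08  0.51 -0.46  2.31  1.52  0.36 -1.85] err 0.0 0.0 margin 0.12
```

View pics/w11.png

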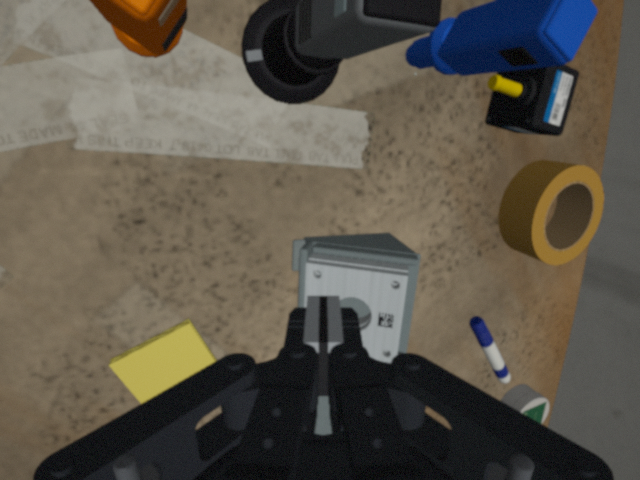

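Request:
carry_out(
  series=[
    [-0.003,0.006,0.03,-0.007,-0.005,0.02,255],
    [-0.006,0.012,0.06,-0.014,-0.01,0.036,255],
    [-0.0093,0.0185,0.089,-0.0212,-0.0145,0.0523,255],
    [-0.0093,0.0185,0.089,-0.0212,-0.0145,0.0523,255],
    [-0.0093,0.0185,0.089,-0.0212,-0.0145,0.0523,255],
  ],
)

```text
clock: 21.95
position: [0.5107, 0.1539, 0.0786]
tool_rot: [2.781, -0.001, 1.453]
force: [0.1, 0.9, 0.6]
grip_width: -0.0
```

```bash
cat > ps.py <<'E'
from push import *
import sys
s=telemetry.observe();M=PM(.2,1)
print(s['clock'],'TCP bed (x,y rel plate, z)',(B.T@(s['position']-PC)*1000+[0,0,24]).round(2),'F bed',(B.T@s['force']).round(2),'rot',R.from_matrix(M.T@Rt(s['tool_rot'])).as_rotvec().round(4))
for a in sys.argv[1:]:
    x=[float(v) for v in a.split(',')];print(x,goto(bp(*x),M,s))
E
python3 ps.py -5,60,21.4
python3 - <<'E'
from push import *
p,d=imaging.grab_frame('scene');cv2.imwrite('pics/s12.png',cv2.resize(p[210:320,260:390],None,fx=6,fy=5.4,interpolation=cv2.INTER_CUBIC))
E
```

```text
21.95 TCP bed (x,y rel plate, z) [-4.82 61.43 40.62] F bed [0.32 0.96 0.52] rot [-0.0009 -0.0006  0.0041]
[-5.0, 60.0, 21.4] [-0.0014  0.0036  0.0189  0.0009  0.0006 -0.0041]
```

View pics/s12.png

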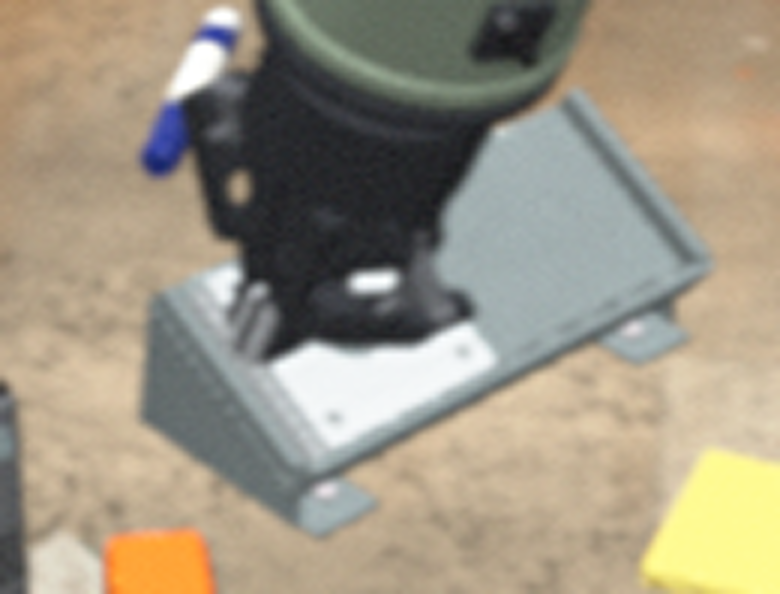

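Request:
carry_out(
  series=[
    [-0.0007,0.0018,0.0095,0.0009,0.0006,-0.004,255],
    [-0.0014,0.0036,0.0189,0.0009,0.0006,-0.004,255],
    [-0.0014,0.0036,0.0189,0.0009,0.0006,-0.004,255],
    [-0.0014,0.0036,0.0189,0.0009,0.0006,-0.004,255],
  ],
)

```text
clock: 22.5
position: [0.5204, 0.1513, 0.0615]
tool_rot: [2.782, 0.0, 1.456]
force: [-0.3, -0.9, -0.1]
grip_width: 0.0001
```

```bash
python3 ps.py -5,54,21.4 -5,48,21.4
python3 - <<'E'
from push import *
p,d=imaging.grab_frame('scene');cv2.imwrite('pics/s13.png',cv2.resize(p[240:310,270:350],None,fx=9,fy=8.5,interpolation=cv2.INTER_CUBIC))
p,d=imaging.grab_frame('wrist');cv2.imwrite('pics/w13.png',p)
E
```

```text
22.5 TCP bed (x,y rel plate, z) [-5.45 59.91 20.77] F bed [-0.23 -0.91  0.06] rot [ 0.     -0.0005  0.0006]
[-5.0, 54.0, 21.4] [-0.0059  0.0003 -0.0007 -0.      0.0005 -0.0006]
[-5.0, 48.0, 21.4] [-0.0119  0.0003 -0.0007 -0.      0.0005 -0.0006]
```

View pics/s13.png

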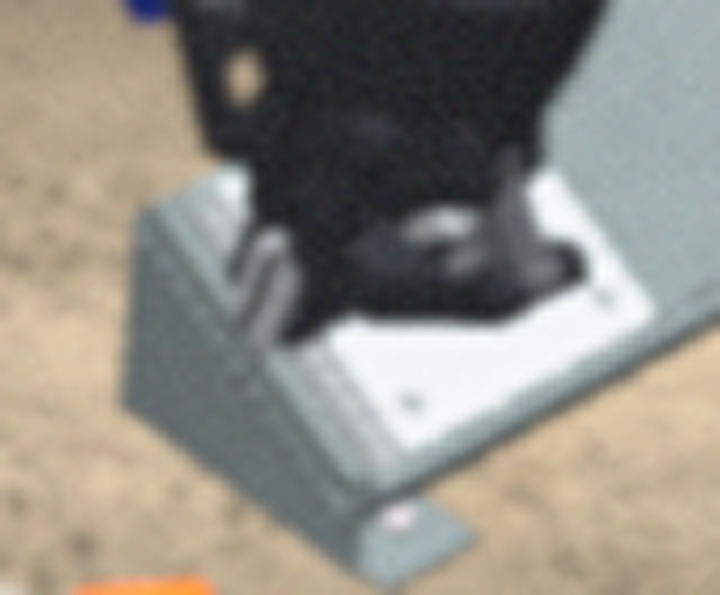

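View pics/w13.png

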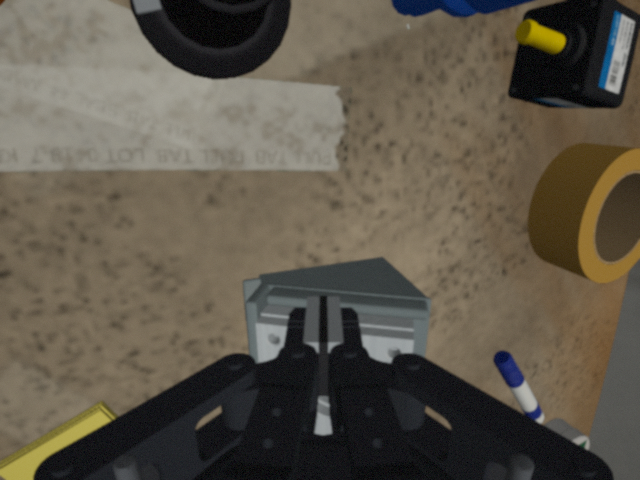

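Request:
carry_out(
  series=[
    [-0.0025,0,0,0,0,0,255],
    [-0.005,0,0,0,0,0,255],
    [-0.0075,0,0,0,0,0,255],
    [-0.0095,0,0,0,0,0,255],
    [-0.0115,0,0,0,0,0,255],
    [-0.0135,0,0,0,0,0,255],
  ],
)

```text
clock: 23.35
position: [0.519, 0.1376, 0.0615]
tool_rot: [2.781, 0.0, 1.456]
force: [0.4, 0.6, 0.1]
grip_width: -0.0
```

```bash
python3 ps.py -5,40,20.8
```

```text
23.35 TCP bed (x,y rel plate, z) [-5.31 46.23 20.77] F bed [ 0.39  0.61 -0.08] rot [-0.0003 -0.0005  0.0008]
[-5.0, 40.0, 20.8] [-0.0062  0.0003 -0.0001  0.0003  0.0005 -0.0008]
```

Request:
carry_out(
  series=[
    [-0.002,0,0,0,0,0,255],
    [-0.005,0,0,0,0,0,255],
    [-0.008,0,0,0,0,0,255],
    [-0.011,0,0,0,0,0,255],
    [-0.014,0,0,0,0,0,255],
  ],
)

```text
clock: 23.98
position: [0.5174, 0.1236, 0.0616]
tool_rot: [2.781, 0.0, 1.456]
force: [0.0, -0.1, -0.7]
grip_width: 0.0002
```

```bash
python3 ps.py -5,20,20.8; python3 - <<'E'
from push import *
p,d=imaging.grab_frame('scene');cv2.imwrite('pics/s14.png',cv2.resize(p[220:310,270:390],None,fx=6,fy=6,interpolation=cv2.INTER_CUBIC))
p,d=imaging.grab_frame('top');cv2.imwrite('pics/t14.png',cv2.resize(p[215:290,245:365],None,fx=6,fy=6,interpolation=cv2.INTER_CUBIC))
E
```

```text
23.975 TCP bed (x,y rel plate, z) [-5.3  32.12 20.78] F bed [-0.35 -0.05 -0.6 ] rot [-0.0003 -0.0006  0.0009]
[-5.0, 20.0, 20.8] [-0.0121  0.0003 -0.0001  0.0003  0.0006 -0.0009]
```

View pics/s14.png

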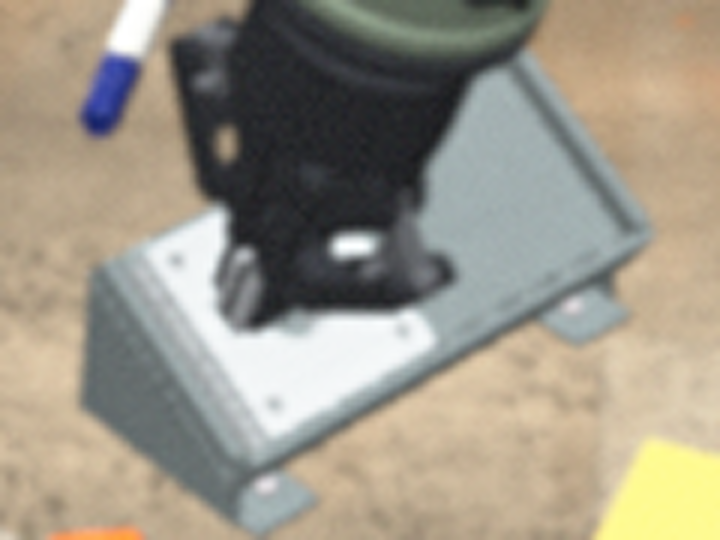

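View pics/t14.png

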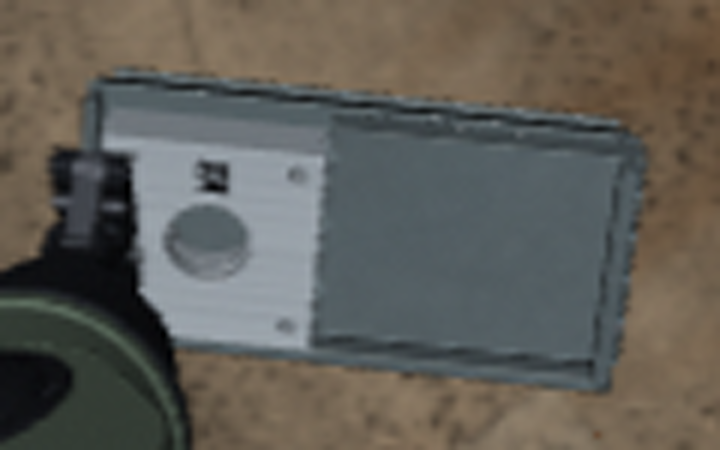

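The plate has not moved, so the shut fingertips are passing over it. I'll measure where the tips really are in the tool frame using wrist depth.

```bash
python3 - <<'E'
from push import *
s=telemetry.observe();p,d=imaging.grab_frame('wrist');cv2.imwrite('pics/w14.png',p[240:480,160:480].repeat(2,0).repeat(2,1))
C=imaging.camera_info('wrist');K,D,H=C['mtx'],C['dist_coeffs'],C['hand_eye']
for u in(312,318,330,336):
  for v in range(288,345,6):
    x=cv2.undistortPoints(np.array([[[u,v]]],float),K,D)[0,0]
    P=H@np.r_[np.r_[x,1]*d[v,u],1]; print((u,v),(P[:3]*1000).round(1),end=' ')
  print()
E
```

```text
(312, 288) [ 2.2 -5.7 -1.5] (312, 294) [-0.8 -5.7 -2.1] (312, 300) [ 10.8  -4.8 -30.4] (312, 306) [ 11.   -4.7 -35.8] (312, 312) [ 11.1  -4.6 -40.6] (312, 318) [ 10.5  -4.5 -43.9] (312, 324) [ 10.6  -4.3 -48.4] (312, 330) [ 10.5  -4.2 -52.2] (312, 336) [ 10.5  -4.2 -55.8] (312, 342) [ 10.6  -4.  -59.6] 
(318, 288) [ 2.8 -2.8 -2.8] (318, 294) [-0.2 -2.8 -3.2] (318, 300) [ 10.8  -2.4 -30.3] (318, 306) [ 10.7  -2.4 -35.1] (318, 312) [ 10.6  -2.3 -39.7] (318, 318) [ 10.9  -2.3 -44.7] (318, 324) [ 10.9  -2.2 -48.9] (318, 330) [ 11.2  -2.2 -53.2] (318, 336) [ 10.3  -2.1 -55.6] (318, 342) [ 10.9  -2.1 -59.9] 
(330, 288) [ 2.8  2.9 -2.9] (330, 294) [-0.4  3.  -2.8] (330, 300) [ 10.8   2.4 -30.4] (330, 306) [ 10.3   2.3 -34.4] (330, 312) [ 10.4   2.2 -39.3] (330, 318) [ 11.    2.1 -44.8] (330, 324) [ 10.    2.1 -47.3] (330, 330) [ 10.4   2.  -51.9] (330, 336) [ 10.4   1.9 -55.8] (330, 342) [ 10.7   1.9 -59.8] 
(336, 288) [ 3.2  5.8 -3.7] (336, 294) [-0.2  5.8 -3.3] (336, 300) [ 10.8   4.8 -30.3] (336, 306) [ 11.3   4.6 -36.2] (336, 312) [ 10.6   4.5 -39.7] (336, 318) [ 10.6   4.3 -44.1] (336, 324) [ 10.8   4.2 -48.7] (336, 330) [ 10.1   4.1 -51.5] (336, 336) [ 10.6   3.9 -56. ] (336, 342) [ 11.    3.8 -60.1]
```

View pics/w14.png

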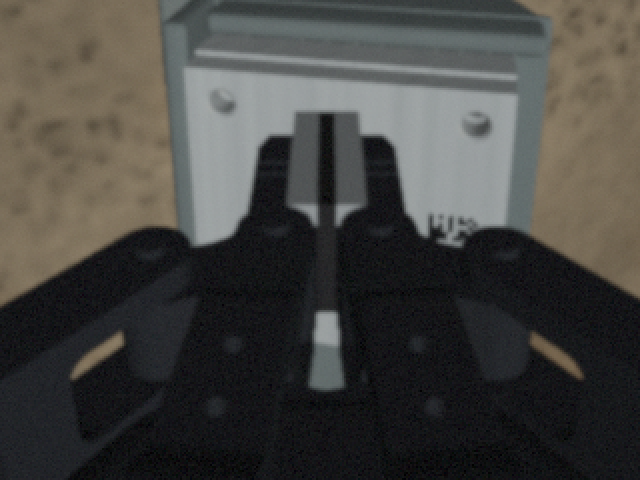

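```bash
python3 - <<'E'
from push import *
s=telemetry.observe();A=Rt(s['tool_rot']);S=cam('scene')
for z in(0,-.01,-.02,-.03,-.04):
    P=s['position']+A@np.array([[x,0,z] for x in(.011,-.011)]).T.T[0] if 0 else np.array([s['position']+A@np.array([x,y,z]) for x in(.011,-.011) for y in (-.006,.006)])
    print(z,((proj(P,S)-[270,220]+.4)*6).round(0).tolist())
E
```

```text
0 [[210.0, 377.0], [189.0, 352.0], [257.0, 351.0], [236.0, 326.0]]
-0.01 [[217.0, 361.0], [195.0, 336.0], [264.0, 335.0], [243.0, 310.0]]
-0.02 [[224.0, 345.0], [202.0, 320.0], [271.0, 319.0], [250.0, 294.0]]
-0.03 [[230.0, 329.0], [209.0, 304.0], [278.0, 303.0], [257.0, 278.0]]
-0.04 [[238.0, 312.0], [216.0, 287.0], [286.0, 286.0], [264.0, 261.0]]
```

```bash
python3 - <<'E'
from push import *
C=imaging.camera_info('wrist');K,D,H=C['mtx'],C['dist_coeffs'],C['hand_eye']
def tool(d,u,v):
    x=cv2.undistortPoints(np.array([[[u,v]]],float),K,D)[0,0];return (H@np.r_[np.r_[x,1]*d[v,u],1])[:3]*1000
d=np.load('w2.npy')
for v in range(308,346,5): print('open',v,[tool(d,u,v).round(1).tolist() for u in(195,205,210,214)])
d=np.load('w5.npy')
for v in range(290,372,10): print('grip',v,[tool(d,u,v).round(1).tolist() for u in(275,280,370,376)])
E
```

```text
open 308 [[-165.1, -173.4, 281.4], [-164.4, -159.3, 280.4], [-164.6, -152.6, 280.9], [-165.0, -147.4, 281.7]]
open 313 [[10.9, -48.6, -41.4], [10.9, -44.8, -41.4], [11.6, -42.5, -42.6], [-173.1, -148.5, 282.6]]
open 318 [[11.1, -47.3, -45.5], [10.1, -44.2, -43.6], [8.6, -43.2, -41.1], [6.2, -43.0, -37.0]]
open 323 [[10.4, -46.6, -47.8], [9.8, -43.4, -46.7], [6.9, -43.2, -41.9], [3.9, -43.3, -36.9]]
open 328 [[10.4, -45.5, -51.2], [8.8, -42.9, -48.5], [5.3, -43.1, -42.9], [2.9, -42.8, -38.9]]
open 333 [[10.9, -44.2, -55.1], [7.2, -42.9, -49.2], [3.8, -42.9, -44.0], [1.0, -42.9, -39.5]]
open 338 [[10.4, -43.5, -57.5], [4.9, -43.2, -48.9], [1.3, -43.3, -43.5], [-1.4, -43.2, -39.3]]
open 343 [[9.5, -43.2, -59.0], [3.4, -43.1, -49.9], [-0.3, -43.2, -44.4], [-3.5, -43.3, -39.6]]
grip 290 [[-102.2, -53.3, 209.3], [-102.3, -47.8, 209.5], [-102.2, 51.7, 209.3], [-102.1, 58.3, 209.1]]
grip 300 [[10.6, -19.7, -30.1], [10.9, -17.6, -30.6], [10.3, 18.6, -29.5], [-112.3, 58.2, 204.9]]
grip 310 [[10.2, -18.8, -37.6], [10.7, -16.8, -38.4], [10.2, 17.6, -37.5], [10.6, 19.8, -38.3]]
grip 320 [[11.5, -17.6, -47.2], [10.9, -16.0, -46.0], [10.9, 16.6, -46.2], [11.1, 18.7, -46.5]]
grip 330 [[10.4, -17.1, -52.0], [11.2, -15.2, -53.2], [10.9, 15.8, -52.9], [10.8, 17.9, -52.7]]
grip 340 [[10.7, -16.3, -58.6], [9.6, -14.9, -57.0], [11.1, 15.0, -59.3], [11.1, 17.0, -59.3]]
grip 350 [[8.1, -16.2, -60.5], [6.3, -14.9, -57.9], [8.1, 15.0, -60.6], [7.3, 17.2, -59.4]]
grip 360 [[4.2, -16.4, -60.6], [3.3, -14.9, -59.4], [4.2, 15.2, -60.5], [11.0, 15.6, -69.8]]
grip 370 [[-0.7, -16.7, -59.5], [0.2, -14.9, -60.6], [-0.1, 15.4, -60.3], [11.5, 14.9, -75.2]]
```

```bash
cat >> push.py <<'E'
TZ=.0275
def tp(x,y,z,M): return bp(x,y,z)+TZ*M[:,2]
E
cat > ps.py <<'E'
from push import *
import sys
s=telemetry.observe();M=PM(.2,1);A=Rt(s['tool_rot'])
tipp=s['position']-TZ*A[:,2]
print(s['clock'],'TIP bed (x,y rel plate, z)',(B.T@(tipp-PC)*1000+[0,0,24]).round(2),'F bed',(B.T@s['force']).round(2),'rot',R.from_matrix(M.T@A).as_rotvec().round(4),'q',s['qpos'].round(2))
for a in sys.argv[1:]:
    x=[float(v) for v in a.split(',')];print(x,goto(tp(*x,M),M,s))
E
python3 ps.py -5,62,48 -5,62,30 -5,62,20
python3 - <<'E'
from push import *
M=PM(.2,1)
for x in(-5,5):chain(telemetry.observe()['qpos'],[(tp(x,62,48,M),M),(tp(x,62,20,M),M),(tp(x,-55,20,M),M),(tp(x,-50,60,M),M)])
E
```

```text
24.125 TIP bed (x,y rel plate, z) [ 0.16 32.23 47.72] F bed [ 0.41  0.63 -0.82] rot [-0.0003 -0.0007  0.001 ] q [-0.08  0.55 -0.51  2.24  1.38  0.47 -1.88]
[-5.0, 62.0, 48.0] [ 0.0298 -0.0052  0.0007  0.0003  0.0007 -0.001 ]
[-5.0, 62.0, 30.0] [ 0.0298 -0.0016  0.0184  0.0003  0.0007 -0.001 ]
[-5.0, 62.0, 20.0] [ 0.0298  0.0004  0.0282  0.0003  0.0007 -0.001 ]
[0.516 0.154 0.059] [-0.13  0.57 -0.53  2.21  1.36  0.5  -1.91] err 0.0 0.0 margin 0.22
[0.531 0.152 0.035] [-0.13  0.63 -0.5   2.19  1.45  0.5  -1.98] err 0.0 0.0 margin 0.24
[0.518 0.036 0.035] [ 0.07  0.58 -0.44  2.29  1.69  0.37 -2.  ] err 0.0 0.0 margin 0.14
[0.497 0.043 0.069] [ 0.04  0.48 -0.43  2.33  1.49  0.34 -1.85] err 0.0 0.0 margin 0.1
[0.525 0.153 0.064] [-0.12  0.56 -0.53  2.19  1.32  0.51 -1.86] err 0.0 0.0 margin 0.24
[0.539 0.151 0.041] [-0.12  0.62 -0.5   2.17  1.41  0.5  -1.92] err 0.0 0.0 margin 0.26
[0.526 0.035 0.041] [ 0.08  0.58 -0.43  2.27  1.62  0.36 -1.92] err 0.0 0.0 margin 0.16
[0.506 0.042 0.075] [ 0.06  0.48 -0.44  2.31  1.42  0.34 -1.77] err 0.0 0.0 margin 0.12
```

Request:
carry_out(
  series=[
    [0.01,-0.002,0,0,0,0,255],
    [0.022,-0.004,0,0,0,0,255],
    [0.0298,-0.005,0.001,0,0,0,255],
    [0.0298,-0.003,0.01,0,0,0,255],
    [0.0298,-0.0016,0.0184,0,0,0,255],
    [0.0298,-0.001,0.022,0,0,0,255],
    [0.0298,-0.001,0.022,0,0,0,255],
  ],
)

```text
clock: 25.0
position: [0.5275, 0.1524, 0.0402]
tool_rot: [2.782, 0.001, 1.455]
force: [0.1, 0.9, -0.4]
grip_width: -0.0
```

```bash
python3 ps.py -5,58,20;python3 - <<'E'
from push import *
p,d=imaging.grab_frame('scene');cv2.imwrite('pics/s15.png',cv2.resize(p[240:310,270:350],None,fx=9,fy=8.5,interpolation=cv2.INTER_CUBIC))
p,d=imaging.grab_frame('wrist');cv2.imwrite('pics/w15.png',p[240:480,160:480].repeat(2,0).repeat(2,1))
C=imaging.camera_info('wrist');K,D,H=C['mtx'],C['dist_coeffs'],C['hand_eye']
for v in range(290,302): 
    print(v,[(H@np.r_[np.r_[cv2.undistortPoints(np.array([[[u,v]]],float),K,D)[0,0],1]*d[v,u],1])[:3].round(4).tolist() for u in(314,332)])
E
```

```text
25.0 TIP bed (x,y rel plate, z) [-5.42 61.85 26.01] F bed [-0.2   0.87 -0.39] rot [ 0.0003 -0.001   0.0011] q [-0.13  0.62 -0.51  2.19  1.43  0.5  -1.96]
[-5.0, 58.0, 20.0] [-0.0038  0.0016  0.0058 -0.0003  0.001  -0.0011]
290 [[-0.0155, -0.0056, 0.0324], [-0.0156, 0.0049, 0.0325]]
291 [[-0.0158, -0.0056, 0.0318], [-0.0162, 0.0049, 0.0324]]
292 [[-0.016, -0.0056, 0.0308], [-0.0158, 0.0048, 0.0304]]
293 [[-0.016, -0.0056, 0.0295], [-0.0155, 0.0048, 0.0286]]
294 [[-0.0156, -0.0055, 0.0274], [-0.0155, 0.0047, 0.0273]]
295 [[-0.0156, -0.0055, 0.0261], [-0.0157, 0.0047, 0.0264]]
296 [[0.01, -0.0041, -0.0254], [0.0107, 0.0033, -0.0267]]
297 [[0.0109, -0.0041, -0.0279], [0.0108, 0.0032, -0.0278]]
298 [[0.0109, -0.0041, -0.0288], [0.0107, 0.0032, -0.0285]]
299 [[0.0108, -0.004, -0.0295], [0.0112, 0.0032, -0.0304]]
300 [[0.0104, -0.004, -0.0296], [0.0105, 0.0032, -0.0298]]
301 [[0.011, -0.004, -0.0316], [0.0104, 0.0032, -0.0306]]
```

View pics/s15.png

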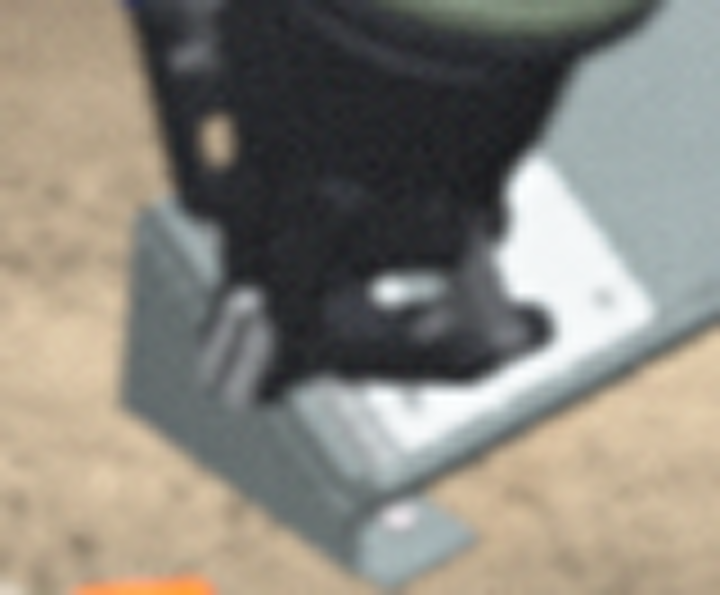

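View pics/w15.png

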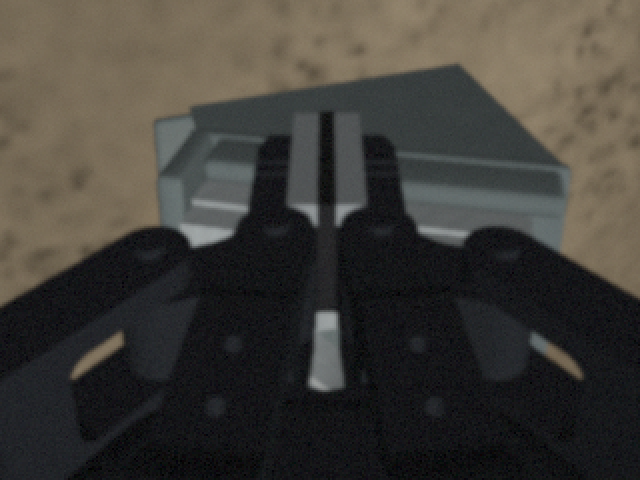

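Request:
carry_out(
  series=[
    [-0.001,0.001,0.003,0,0.001,0,255],
    [-0.002,0.0016,0.0063,0,0.001,0,255],
    [-0.0025,0.0016,0.0063,0,0.001,0,255],
    [-0.0038,0.0016,0.0063,0,0.001,0,255],
  ],
)

```text
clock: 25.6
position: [0.5308, 0.1484, 0.0352]
tool_rot: [2.781, -0.001, 1.456]
force: [-1.0, -0.2, -0.0]
grip_width: -0.0002
```

```bash
python3 ps.py -5,48,19.5
```

```text
25.6 TIP bed (x,y rel plate, z) [-4.91 58.29 19.85] F bed [-0.81 -0.27  0.47] rot [-0.0002  0.0005  0.0008] q [-0.13  0.63 -0.5   2.19  1.46  0.49 -1.98]
[-5.0, 48.0, 19.5] [-0.0103 -0.      0.0004  0.0002 -0.0005 -0.0008]
```

Request:
carry_out(
  series=[
    [-0.002,0,0,0,0,0,255],
    [-0.004,0,0,0,0,0,255],
    [-0.006,0,0,0,0,0,255],
    [-0.008,0,0,0,0,0,255],
    [-0.01,0,0,0,0,0,255],
  ],
)

```text
clock: 26.22
position: [0.5297, 0.1388, 0.0353]
tool_rot: [2.781, -0.001, 1.457]
force: [1.5, 2.1, -0.3]
grip_width: 0.0001
```

```bash
python3 ps.py -5,40,19.5
```

```text
26.225 TIP bed (x,y rel plate, z) [-4.86 48.57 19.9 ] F bed [ 0.89  2.31 -0.93] rot [-0.0003  0.0011  0.0006] q [-0.11  0.62 -0.49  2.2   1.48  0.48 -1.98]
[-5.0, 40.0, 19.5] [-0.0086 -0.0001  0.0004  0.0003 -0.0011 -0.0006]
```

Request:
carry_out(
  series=[
    [-0.003,0,0,0,-0.001,0,255],
    [-0.006,0,0,0,-0.001,0,255],
    [-0.009,0,0,0,-0.001,0,255],
    [-0.012,0,0,0,-0.001,0,255],
    [-0.015,0,0,0,-0.001,0,255],
  ],
)

```text
clock: 26.85
position: [0.5277, 0.1269, 0.0361]
tool_rot: [2.781, -0.004, 1.46]
force: [-13.4, 4.1, 24.8]
grip_width: -0.0001
```

```bash
python3 ps.py -5,0,19.5; python3 - <<'E'
from push import *
p,d=imaging.grab_frame('scene');a=cv2.resize(p[220:310,270:390],None,fx=5,fy=5,interpolation=cv2.INTER_CUBIC)[:290]
p,d=imaging.grab_frame('top');b=cv2.resize(p[228:288,245:365],None,fx=5,fy=5,interpolation=cv2.INTER_CUBIC)
cv2.imwrite('pics/c16.png',np.vstack([a,b]))
E
```

```text
26.85 TIP bed (x,y rel plate, z) [-4.96 36.43 20.93] F bed [ 1.45  2.54 28.33] rot [-0.0005  0.0051 -0.002 ] q [-0.09  0.61 -0.49  2.22  1.5   0.46 -1.99]
[-5.0, 0.0, 19.5] [-0.0366  0.0002  0.0012  0.0005 -0.0051  0.002 ]
```

View pics/c16.png

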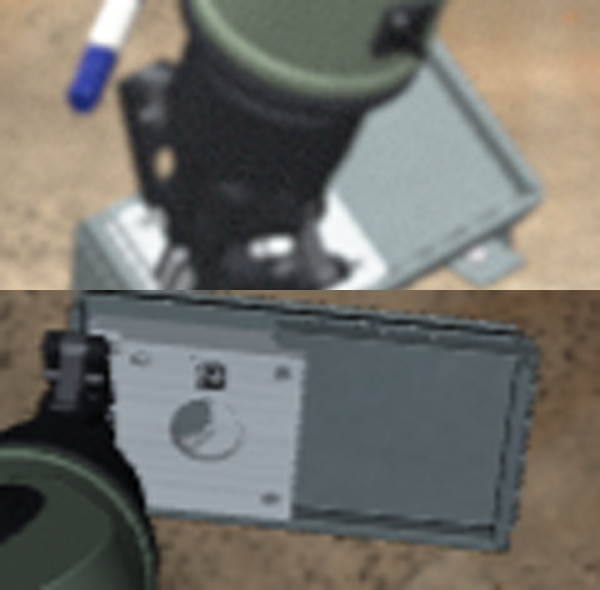

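The plate is sliding (its right edge moved about 6 px in the top view), but the tip bears 28 N on something below it, so it is lower than I estimated. I'll ease up.

Request:
carry_out(
  series=[
    [0.0005,0,-0.0015,0,0,0,255],
    [0.0005,0,-0.0025,0,0,0,255],
    [0.0005,0,-0.0025,0,0,0,255],
  ],
)

```text
clock: 27.32
position: [0.5272, 0.1239, 0.0376]
tool_rot: [2.781, 0.001, 1.455]
force: [0.2, -0.4, 0.0]
grip_width: 0.0001
```

```bash
python3 ps.py -5,30,23;  python3 - <<'E'
from push import *
p,d=imaging.grab_frame('wrist');cv2.imwrite('pics/w17.png',p[200:480,160:480].repeat(2,0).repeat(2,1))
E
```

```text
27.325 TIP bed (x,y rel plate, z) [-4.33 33.53 22.25] F bed [ 0.22 -0.41 -0.08] rot [-0.0004 -0.001   0.0011] q [-0.09  0.61 -0.49  2.22  1.49  0.46 -1.98]
[-5.0, 30.0, 23.0] [-0.0035 -0.0008 -0.0006  0.0004  0.001  -0.0011]
```

View pics/w17.png

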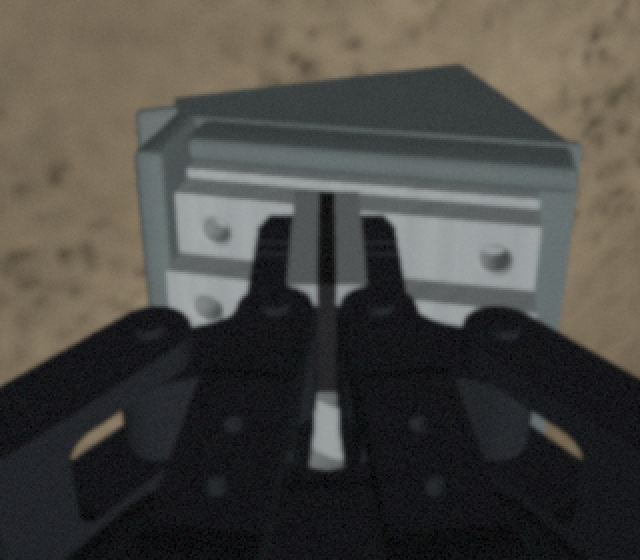

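Request:
carry_out(
  series=[
    [-0.004,0,-0.0002,0,0.001,0,255],
    [-0.008,0,-0.0002,0,0.001,0,255],
    [-0.012,0,-0.0002,0,0.001,0,255],
    [-0.016,0,-0.0002,0,0.001,0,255],
  ],
)

```text
clock: 27.88
position: [0.5252, 0.108, 0.0378]
tool_rot: [2.781, -0.001, 1.456]
force: [0.6, 1.7, -0.1]
grip_width: -0.0001
```

```bash
python3 ps.py -5,0,22.4
```

```text
27.875 TIP bed (x,y rel plate, z) [-4.41 17.46 22.5 ] F bed [ 0.28  1.74 -0.33] rot [-0.0002  0.0004  0.0009] q [-0.06  0.6  -0.48  2.24  1.52  0.44 -1.98]
[-5.0, 0.0, 22.4] [-0.0175 -0.0005  0.0002  0.0002 -0.0004 -0.0009]
```

Low push force (1.7 N), no vertical load. Continue.

Request:
carry_out(
  series=[
    [-0.004,0,0,0,0,-0.001,255],
    [-0.008,-0.0003,0,0,0,-0.001,255],
    [-0.012,-0.0005,0,0,0,-0.001,255],
    [-0.016,-0.0005,0,0,0,-0.001,255],
    [-0.02,-0.0005,0,0,0,-0.001,255],
  ],
)

```text
clock: 28.5
position: [0.5226, 0.0884, 0.0376]
tool_rot: [2.781, -0.0, 1.457]
force: [0.8, 1.6, 1.5]
grip_width: 0.0001
```

```bash
python3 ps.py -5,-20,22.4; python3 - <<'E'
from push import *
p,d=imaging.grab_frame('scene');a=cv2.resize(p[220:310,270:390],None,fx=5,fy=5,interpolation=cv2.INTER_CUBIC)[:290]
p,d=imaging.grab_frame('top');b=cv2.resize(p[228:288,245:365],None,fx=5,fy=5,interpolation=cv2.INTER_CUBIC)
cv2.imwrite('pics/c18.png',np.vstack([a,b]))
E
```

```text
28.5 TIP bed (x,y rel plate, z) [-4.8  -2.33 22.61] F bed [1.33 1.69 0.95] rot [-0.0004  0.0006 -0.0002] q [-0.03  0.59 -0.47  2.26  1.57  0.42 -1.99]
[-5.0, -20.0, 22.4] [-0.0177 -0.0002  0.0002  0.0004 -0.0006  0.0002]
```

View pics/c18.png

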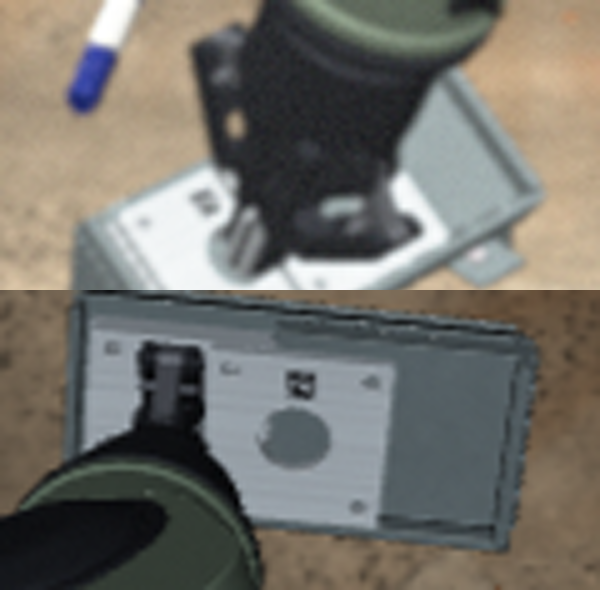

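Request:
carry_out(
  series=[
    [-0.004,0,0,0,0,0,255],
    [-0.008,0,0.0002,0,0,0,255],
    [-0.012,0,0.0002,0,0,0,255],
    [-0.016,0,0.0002,0,0,0,255],
    [-0.02,0,0.0002,0,0,0,255],
    [-0.024,0,0.0002,0,0,0,255],
    [-0.028,0,0.0002,0,0,0,255],
  ],
)

```text
clock: 29.48
position: [0.5194, 0.0604, 0.0374]
tool_rot: [2.781, -0.0, 1.457]
force: [0.8, 0.5, -0.6]
grip_width: -0.0
```

```bash
python3 ps.py -5,-45,22.0; python3 - <<'E'
from push import *
p,d=imaging.grab_frame('scene');a=cv2.resize(p[220:310,270:390],None,fx=5,fy=5,interpolation=cv2.INTER_CUBIC)[:290]
p,d=imaging.grab_frame('top');b=cv2.resize(p[228:288,245:365],None,fx=5,fy=5,interpolation=cv2.INTER_CUBIC)
cv2.imwrite('pics/c19.png',np.vstack([a,b]))
E
```

```text
29.475 TIP bed (x,y rel plate, z) [ -4.91 -30.44  22.39] F bed [ 0.37  0.59 -0.89] rot [-0.0003  0.0004 -0.0002] q [ 0.03  0.58 -0.45  2.28  1.63  0.39 -1.99]
[-5.0, -45.0, 22.0] [-0.0146 -0.      0.0004  0.0003 -0.0004  0.0002]
```

View pics/c19.png

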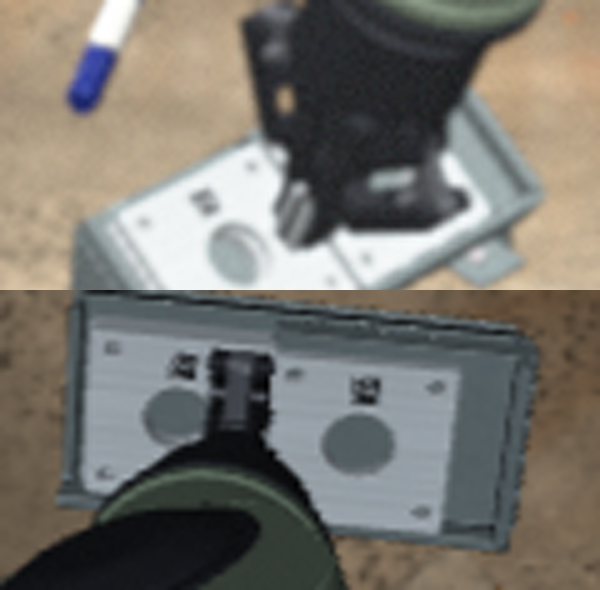

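Request:
carry_out(
  series=[
    [-0.004,0,0.0001,0,0,0,255],
    [-0.008,0,0.0003,0,0,0,255],
    [-0.012,0,0.0004,0,0,0,255],
    [-0.016,0,0.0004,0,0,0,255],
    [-0.018,0,0.0004,0,0,0,255],
  ],
)

```text
clock: 30.2
position: [0.5175, 0.0425, 0.037]
tool_rot: [2.781, -0.0, 1.457]
force: [0.4, 1.7, 1.6]
grip_width: -0.0001
```

```bash
python3 ps.py -5,-55,22.0; python3 - <<'E'
from push import *
p,d=imaging.grab_frame('scene');a=cv2.resize(p[220:310,270:390],None,fx=5,fy=5,interpolation=cv2.INTER_CUBIC)[:290]
p,d=imaging.grab_frame('top');b=cv2.resize(p[228:288,245:365],None,fx=5,fy=5,interpolation=cv2.INTER_CUBIC)
cv2.imwrite('pics/c20.png',np.vstack([a,b]))
E
```

```text
30.2 TIP bed (x,y rel plate, z) [ -4.96 -48.49  21.98] F bed [1.01 1.78 1.27] rot [-0.0003  0.0003  0.    ] q [ 0.06  0.58 -0.44  2.29  1.67  0.37 -2.  ]
[-5.0, -55.0, 22.0] [-0.0065 -0.     -0.      0.0003 -0.0003 -0.    ]
```

View pics/c20.png

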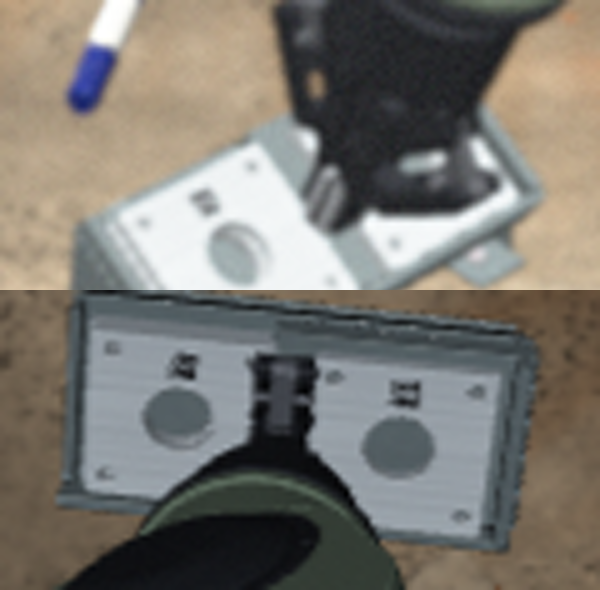

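Request:
carry_out(
  series=[
    [-0.002,0,0,0,0,0,255],
    [-0.004,0,0,0,0,0,255],
  ],
)

```text
clock: 30.55
position: [0.517, 0.0388, 0.037]
tool_rot: [2.781, -0.0, 1.457]
force: [-0.3, 0.4, -0.2]
grip_width: 0.0005
```

```bash
python3 ps.py
```

```text
30.55 TIP bed (x,y rel plate, z) [ -5.04 -52.24  21.96] F bed [-0.4   0.34  0.03] rot [-0.0002  0.0005 -0.0003] q [ 0.07  0.58 -0.44  2.3   1.67  0.37 -2.  ]
```

Request:
carry_out(
  series=[
    [-0.001,0,0,0,0,0,255],
    [-0.002,0,0,0,0,0,255],
  ],
)

```text
clock: 30.8
position: [0.5168, 0.0368, 0.037]
tool_rot: [2.781, -0.0, 1.457]
force: [1.2, 0.8, -0.2]
grip_width: -0.0001
```

```bash
python3 ps.py
```

```text
30.8 TIP bed (x,y rel plate, z) [ -4.99 -54.24  21.98] F bed [ 0.83  0.89 -0.72] rot [-0.0003  0.0004 -0.0002] q [ 0.07  0.58 -0.44  2.3   1.68  0.37 -2.  ]
```

Request:
carry_out(
  series=[
    [-0.001,0,0,0,0,0,255],
    [-0.001,0,0,0,0,0,255],
  ],
)

```text
clock: 31.05
position: [0.5167, 0.0359, 0.037]
tool_rot: [2.781, -0.0, 1.457]
force: [0.7, 1.2, -0.7]
grip_width: -0.0001
```

```bash
python3 ps.py
```

```text
31.05 TIP bed (x,y rel plate, z) [ -4.99 -55.12  21.98] F bed [ 0.08  1.29 -0.85] rot [-0.0003  0.0006 -0.0002] q [ 0.07  0.58 -0.44  2.3   1.68  0.37 -2.  ]
```

Request:
carry_out(
  series=[
    [-0.001,0,0,0,0,0,255],
    [-0.001,0,0,0,0,0,255],
  ],
)

```text
clock: 31.3
position: [0.5167, 0.0358, 0.037]
tool_rot: [2.781, -0.002, 1.458]
force: [0.9, 5.9, -1.4]
grip_width: -0.0
```

```bash
python3 ps.py; python3 - <<'E'
from push import *
p,d=imaging.grab_frame('scene');a=cv2.resize(p[220:310,270:390],None,fx=5,fy=5,interpolation=cv2.INTER_CUBIC)[:290]
p,d=imaging.grab_frame('top');b=cv2.resize(p[228:288,245:365],None,fx=5,fy=5,interpolation=cv2.INTER_CUBIC)
cv2.imwrite('pics/c21.png',np.vstack([a,b]))
E
```

```text
31.3 TIP bed (x,y rel plate, z) [ -5.01 -55.28  22.04] F bed [-0.53  5.94 -1.3 ] rot [-0.0001  0.0021 -0.001 ] q [ 0.08  0.58 -0.44  2.3   1.68  0.36 -2.  ]
```

View pics/c21.png

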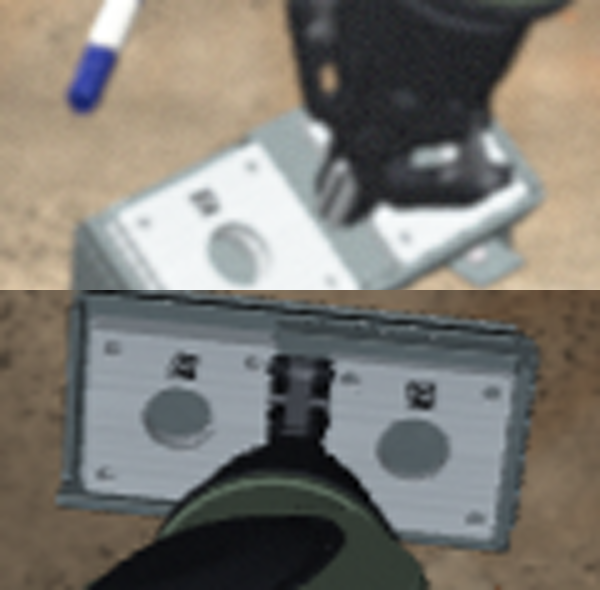

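At the stop (5.9 N, motion stalled at the expected −55 mm). A small extra press to square it, then back off.

Request:
carry_out(
  series=[
    [-0.001,0,0,0,0,0,255],
    [-0.001,0,0,0,0,0,255],
    [-0.001,0,0,0,0,0,255],
  ],
)

```text
clock: 31.78
position: [0.5166, 0.0357, 0.0371]
tool_rot: [2.781, -0.003, 1.46]
force: [0.7, 9.8, -1.0]
grip_width: -0.0003
```

```bash
python3 ps.py
```

```text
31.775 TIP bed (x,y rel plate, z) [ -4.97 -55.4   22.11] F bed [-0.84  9.77 -0.61] rot [-0.0001  0.0036 -0.0018] q [ 0.08  0.58 -0.44  2.3   1.68  0.36 -2.  ]
```

Request:
carry_out(
  series=[
    [0.002,0,0,0,0,0,255],
    [0.008,0,0,0,0,0,255],
    [0.008,0,-0.02,0,0,0,255],
    [0.008,0,-0.06,0,0,0,255],
    [0.008,0,-0.1,0,0,0,255],
    [0.008,0,-0.1,0,0,0,255],
  ],
)

```text
clock: 32.52
position: [0.4826, 0.0461, 0.1327]
tool_rot: [2.779, -0.001, 1.457]
force: [0.1, -0.1, -0.7]
grip_width: 0.0
```

```bash
python3 ps.py
```

```text
32.525 TIP bed (x,y rel plate, z) [ 16.02 -48.93 121.72] F bed [-0.28 -0.08 -0.62] rot [-0.003   0.0007  0.0003] q [ 0.08  0.32 -0.49  2.32  1.    0.37 -1.39]
```

```bash
python3 - <<'E'
from push import *
s=telemetry.observe();A=Rt(s['tool_rot'])
print(A.T@[0,0,.1],A.T@[0,-.1,0],A.T@[.1,0,0]);print(goto([.52,-.02,.3],tilt(1.45,.1)),goto([.5,-.22,.33],tilt(1.2,0)))
chain(s['qpos'],[([.52,-.02,.3],tilt(1.45,.1)),([.5,-.22,.33],tilt(1.2,0))])
E
```

```text
[ 7.48512815e-05  3.55098715e-02 -9.34828510e-02] [-0.09935041  0.01066422  0.0039713 ] [0.01137943 0.09287262 0.03528718]
[-0.0612  0.1012 -0.1406  0.3624  0.0969  0.0247] [-0.2622  0.1146 -0.1677  0.3609 -0.0473  0.2538]
[ 0.52 -0.02  0.3 ] [ 0.62  0.35 -0.82  1.73  0.17  1.15 -0.35] err 0.0 0.0 margin 0.65
[ 0.5  -0.22  0.33] [ 0.82  0.35 -0.68  1.62  0.23  1.26 -0.28] err 0.0 0.0 margin 0.65
```

Request:
carry_out(
  series=[
    [-0.01,0.025,-0.04,0.06,0,0.02,255],
    [-0.03,0.05,-0.08,0.15,0,0.05,255],
    [-0.06,0.08,-0.12,0.25,0,0.1,255],
    [-0.1,0.1,-0.15,0.36,-0.02,0.15,255],
    [-0.15,0.11,-0.168,0.36,-0.03,0.2,255],
    [-0.2,0.115,-0.168,0.36,-0.047,0.25,255],
    [-0.262,0.115,-0.168,0.36,-0.047,0.254,255],
    [-0.262,0.115,-0.168,0.36,-0.047,0.254,255],
    [-0.262,0.115,-0.168,0.36,-0.047,0.254,255],
  ],
)

```text
clock: 33.65
position: [0.5006, -0.2202, 0.3275]
tool_rot: [-3.139, 0.001, 1.199]
force: [0.6, 0.2, 0.3]
grip_width: -0.0
```

```bash
python3 - <<'E'
from push import *
s=telemetry.observe();print(s['clock'],s['position'],s['force'])
p,d=imaging.grab_frame('scene');cv2.imwrite('pics/s22.png',p)
p,dt=imaging.grab_frame('top');cv2.imwrite('pics/t22.png',p);np.save('t22.npy',dt)
cv2.imwrite('pics/t22c.png',cv2.resize(p[220:290,235:365],None,fx=6,fy=6,interpolation=cv2.INTER_CUBIC))
E
```

```text
33.65 [ 0.50056485 -0.22017004  0.32745844] [0.61913834 0.22337633 0.33758523]
```

View pics/t22c.png

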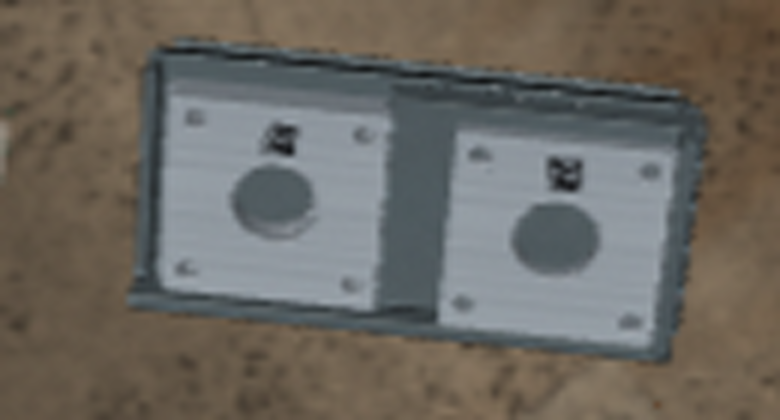

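View pics/s22.png

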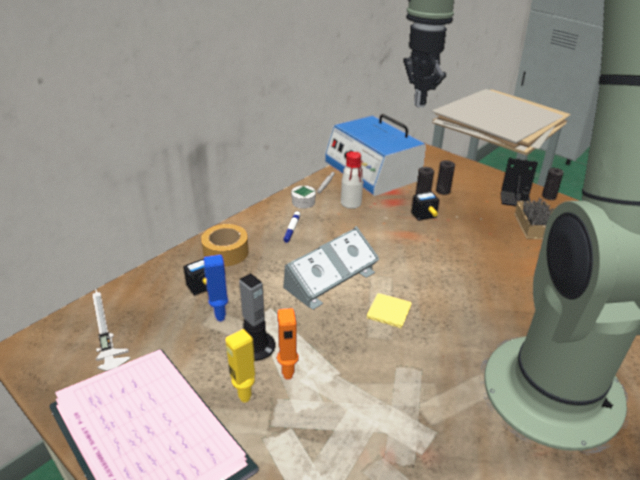

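View pics/t22.png

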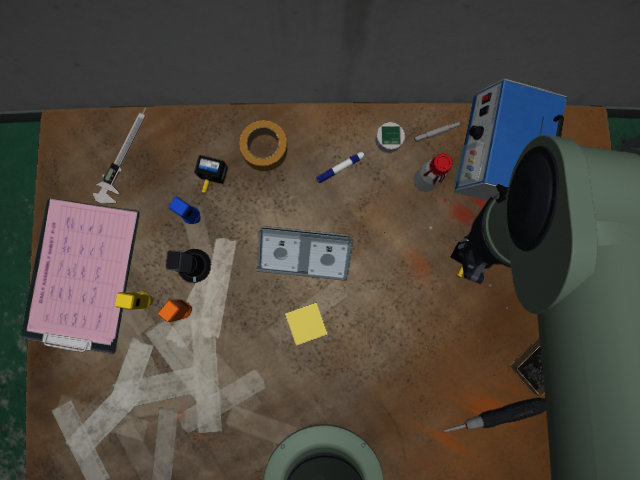

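```bash
python3 - <<'E'
from push import *
T=cam('top');d=np.load('t22.npy')
for nm,(a,b,c,e) in {'slid':(246,270,312,345),'middle':(240,265,268,294)}.items():
    m=np.zeros(d.shape,bool);m[a:b,c:e]=1;Q=cloud(d,T,m)
    h=(Q-PC)@B*1000+[0,0,24];md=np.median(h[:,2]);k=abs(h[:,2]-md)<3;Q=Q[k]
    n=np.linalg.svd(Q-Q.mean(0))[2][2];n*=np.sign(n[2]);print(nm,'bed height',md.round(2),'tilt vs bed',np.degrees(np.arccos(n@B[:,2])).round(2))
# slid plate centre from holes in the crop
hs=np.array([(480,154),(650,171),(629,321),(462,303)])/6+[235,220]-.42
ms=np.array([(194,117),(364,134),(351,285),(186,268)])/6+[235,220]-.42
n=B[:,2];P=plane(hs,T,PC-.002*n,n);Q=plane(ms,T,PC-.008*n,n)
a=((P-PC)@B*1000);b=((Q-PC)@B*1000);print('slid',a.round(1).tolist(),a.mean(0).round(1));print('middle',b.round(1).tolist(),b.mean(0).round(1))
a0=cv2.imread('pics/top0.png');a1=cv2.imread('pics/t22.png');df=cv2.absdiff(a0,a1).max(2)>60;df[:,430:]=0
n_,l,st_,_=cv2.connectedComponentsWithStats(df.astype(np.uint8));print([s[:5].tolist() for s in st_[1:] if s[4]>6])
E
```

```text
slid bed height 21.51 tilt vs bed 0.24
middle bed height 15.49 tilt vs bed 0.44
slid [[30.7, -74.1, -2.0], [30.9, -135.7, -2.0], [-31.3, -135.4, -2.0], [-30.9, -73.3, -2.0]] [-1.000e-01 -1.046e+02 -2.000e+00]
middle [[31.0, 30.4, -8.0], [31.1, -31.6, -8.0], [-31.4, -31.5, -8.0], [-31.4, 30.3, -8.0]] [-0.2 -0.6 -8. ]
[[308, 242, 40, 36, 884], [278, 244, 6, 3, 8], [261, 267, 35, 6, 43]]
```

```bash
python3 - <<'E'
from workcell import ticket,telemetry
print(ticket.job_done(),telemetry.observe()['clock'])
E
```

```text
the job is handed in; nothing more can be done
the job is handed in; nothing more can be done
```

I booked in the top plate, set the reader back in its stand, slid the plate onto the raised bay, and handed the job in at about 34 s; the limit is 69 s.

**Booking in:**
- I took the grey reader from its stand and put its nose squarely on the dot code, with a tilt error under 0.001 rad.
- I pressed to about 7.8 N (8 N is half way) and held it still for about 1.5 s.
- The nose position could be off by 1–2 mm. The top view agreed well; the scene view only to within that.
- I set the reader back until it seated, and both camera views showed it upright.

**Sliding the plate:**
- I pushed the plate sideways along the ledge with the shut jaws until it stalled at the end stop. I pressed it there with about 10 N to square it, then backed off.
- The last top view shows it flat (0.24° by depth), parallel to the stop and against the ledge.
- The middle plate is still in the well. I saw no change around the rack, the stand and the left of the table; the arm hid the right side of the top view. The scene view showed nothing moved there.

**What went wrong or disagreed:**
- The real fingertips end about 27 mm behind the reported tool point. My first push therefore passed over the plate without touching it.
- On the second try, a tip briefly pressed on the middle plate with about 28 N. I raised it, and the rest of the slide took only 1–2 N until the stop.
- By the camera the slide measured 104.6 mm against a nominal 106 mm. That is within calibration error and the plate's play, and I went by the contact felt at the stop.

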